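# Close the pressure-test pot: four crank bolts crisscross in two passes

## Robot

A 6-joint arm with a two-finger parallel gripper is mounted at the origin on the work surface. World frame = base frame: x ahead of the robot, y to its left, z up, the work surface at z = 0. Lengths are in m, angles in rad, forces in N, time in s.
With the tool pointing down it reaches from about 0.325 to 0.775 m from the base axis. Payload 5.5 kg.
Tool frame: the origin (TCP) lies at the very end of the fingers, on their centre line; the grasp point (between the pads) lies hold_point_z behind it (hold_point_z is the distance from the TCP to the grasp point, in m); x points along the fingers, y is the direction in which the jaws open and shut, and the axes are right-handed (so a half turn about x gives the same grasp; the last joint's range is limited). The gripper opens to 85 mm and grips with 20 to 120 N. Pads are 22 mm wide; open, the fingers measure 114 mm over their backs; the gripper's body (76 mm by 85 mm) begins 54 mm behind the grasp point. The pads swing forward as they close: fully open they stand 13 mm farther back than shut.
Start: joints at [1.199, 0.091, 1.231, -0, 1.82, -0.057], TCP at [0.186, 0.571, 0.201] pointing down, gripper open.
Joint ranges: [-2.87, 2.87], [-0.86, 2.18], [0.17, 2.46], [-1.51, 4.65], [0.06, 2.69], [-2.65, 2.65]. Speed limits (rad/s): [2.57, 2.57, 3.01, 3.14, 3.14, 3.14].

## Interface

Orientations are given as [roll, pitch, yaw] about the fixed x, y, z axes, in that order (R = Rz(yaw) Ry(pitch) Rx(roll)).
In Python, from cell import * gives the robot as it stands.
- The arm moves only by the tool apply_moves, never from a script. Its argument "motion" is a list that holds one entry, the list of rows, each a list of 6 numbers: the shift along the tool's x, y, z as a fraction of full scale, then the turn, a rotation vector about the tool's x, y, z as a fraction of full scale. A call has 1 to 10 rows; each row is the pose to reach, as a shift and turn from the pose commanded when the call began, along the tool's axes at that moment; what a row does not reach only later rows make up. Full scale, the value 1, is 0.8 m for a shift and 90 degrees for a turn. A row lasts 1/8 s, in which the tool goes at most 62.5 mm and 10.7 degrees, less where a joint would pass 70% of its speed; a pose out of reach is approached as far as the arm can. A call with a number of a shift or a turn outside -1 to 1 is refused whole. A call with a gripper value outside its range is refused whole. "grip" is the closure, from 0 (fully open) to 1 (shut), set as the call begins (left out, the last holds). The fingers move at their own pace and stop on an object; "grip_force" is the grip in N (left out, the last holds). Time passes only in rows, so rows that repeat a pose let the fingers close. It gives the time, the measured TCP pose, the force and the opening at its end, in the units of the state.
- state(): the state, without advancing time (a new reading comes with each control period).
- grab_frame(name): name is "side" or "top"; returns the picture (384x512x3 uint8, red, green, blue); there is no depth.
- camera_info(name): a dict with "mtx" (3x3 intrinsics, pixels), "T" (4x4, takes a point from camera to world coordinates). Camera axes: x right, y up, looking along -z (the intrinsics and any distortion apply to the point x, -y, -z); pixel columns grow to the right and rows downward; lengths in m; the calibration is good to about 2 mm. A picture is of the moment at which its call begins. camera_info takes no time and is no camera call.
- sign_off(): hands the job in, once; it reports no verdict.
Trained networks look in the newest picture that a camera, given by its name, has taken for a name from the list of things; names that differ only in an ending like _2 or _b are one class to them, and where a whole thing is asked for, a point or a joint stands for the part that bears it (a point fixed in the world has none). Each returns a list of dicts, best first, with "conf" (0 to 1); they miss things now and then, are a little off and sometimes report something else, mostly with a low value. They report only what shows in the picture. A call takes as long as a camera call. They do not tell look-alikes from the thing itself.
- regions_of(camera, thing): "mask" (384x512 bool, what is visible of it) and "box" ([left, top, right, bottom] in pixels, round what is visible of it).
The state is a dict: "time": time; "joint_positions": joint angles; "qd": joint speeds; "tau": joint torques, N m; "tool_pos": TCP position; "tool_rot": TCP orientation; "ft_force": force on the tool from outside, world axes, zero at the start; "ft_torque": the same for the moment, N m; "opening": finger opening in m.
Only numpy, scipy, OpenCV 4.12 (cv2) and the standard library are available. Lean on these libraries where they do the work, as an engineer would, in place of code of your own. Each camera call takes 0.05 s, during which the arm holds its last target.

## Task

Tighten the four crank-lever bolts on the test pot's cover clockwise, in two passes and each time in the same crisscross order: the bolt at the rim tab, the one opposite it, the next one clockwise from the tab, then the last. On the first pass only bring each lever round until it points straight out from the middle of the cover; on the second turn each one on until it bottoms on its crush washer and goes firm, about 12 N at the handle, square to the lever, and never over 16 N. Leave everything else where it is.

Things in the scene. Friction and masses are not known exactly. Their poses are not given: they have to be found in the camera images.
- pot: Round grey pressure-test pot bolted to the table, 194 mm across, aluminium cover with flat top 80 mm above the table; origin at the table under its middle, z up. A flat tab (44 mm wide) sticks 33 mm out of the cover's rim along the pot's +x, at bolt 1.
- cover_mid (a point): Middle of the cover's top. The four bolt axes stand on a circle of 55 mm radius about it. Clockwise from above, starting at the tab: bolt 1 (towards pot +x), bolt 2 (pot -y), bolt 3 (pot -x, opposite 1), bolt 4 (pot +y, opposite 2).
- lever1 (a joint): Turn of bolt 1's lever, rad, grows clockwise (tightening). Starts at 0 to 0.3; at 1.0 it points straight out from the cover's middle. Steady friction 0.25 N m (5 N at the handle); stays where left. Somewhere in 1.4 to 2.25, other for each bolt and start, not to be seen, it bottoms on its crush washer; the torque then climbs 4.5 N m per rad on top of the friction.
- handle1 (a point): Centre of the top of lever 1's handle: upright round steel post, 14 mm across, 50 mm from the bolt axis at the lever's end, top 137 mm above the table, bare for 35 mm. Below it lies the lever arm (12 mm wide, top 101 mm above the table, running to the hub). The hub is 28 mm across, its nut's top 111 mm above the table.
- tang1 (a point): Point on the copper crush washer (33 mm across) under lever 1, 15 mm from the bolt axis. Lies still until the lever bottoms on the washer, then gives clockwise with the lever against 4.5 N m per rad (3.3 mm per N m); when let go, the lever's friction holds it with part of the crush.
- lever2 (a joint): Turn of bolt 2's lever, rad, grows clockwise (tightening). Starts at 0 to 0.3; at 1.0 it points straight out from the cover's middle. Steady friction 0.25 N m (5 N at the handle); stays where left. Somewhere in 1.4 to 2.25, other for each bolt and start, not to be seen, it bottoms on its crush washer; the torque then climbs 4.5 N m per rad on top of the friction.
- handle2 (a point): Centre of the top of lever 2's handle: upright round steel post, 14 mm across, 50 mm from the bolt axis at the lever's end, top 137 mm above the table, bare for 35 mm. Below it lies the lever arm (12 mm wide, top 101 mm above the table, running to the hub). The hub is 28 mm across, its nut's top 111 mm above the table.
- tang2 (a point): Point on the copper crush washer (33 mm across) under lever 2, 15 mm from the bolt axis. Lies still until the lever bottoms on the washer, then gives clockwise with the lever against 4.5 N m per rad (3.3 mm per N m); when let go, the lever's friction holds it with part of the crush.
- lever3 (a joint): Turn of bolt 3's lever, rad, grows clockwise (tightening). Starts at 0 to 0.3; at 1.0 it points straight out from the cover's middle. Steady friction 0.25 N m (5 N at the handle); stays where left. Somewhere in 1.4 to 2.25, other for each bolt and start, not to be seen, it bottoms on its crush washer; the torque then climbs 4.5 N m per rad on top of the friction.
- handle3 (a point): Centre of the top of lever 3's handle: upright round steel post, 14 mm across, 50 mm from the bolt axis at the lever's end, top 137 mm above the table, bare for 35 mm. Below it lies the lever arm (12 mm wide, top 101 mm above the table, running to the hub). The hub is 28 mm across, its nut's top 111 mm above the table.
- tang3 (a point): Point on the copper crush washer (33 mm across) under lever 3, 15 mm from the bolt axis. Lies still until the lever bottoms on the washer, then gives clockwise with the lever against 4.5 N m per rad (3.3 mm per N m); when let go, the lever's friction holds it with part of the crush.
- lever4 (a joint): Turn of bolt 4's lever, rad, grows clockwise (tightening). Starts at 0 to 0.3; at 1.0 it points straight out from the cover's middle. Steady friction 0.25 N m (5 N at the handle); stays where left. Somewhere in 1.4 to 2.25, other for each bolt and start, not to be seen, it bottoms on its crush washer; the torque then climbs 4.5 N m per rad on top of the friction.
- handle4 (a point): Centre of the top of lever 4's handle: upright round steel post, 14 mm across, 50 mm from the bolt axis at the lever's end, top 137 mm above the table, bare for 35 mm. Below it lies the lever arm (12 mm wide, top 101 mm above the table, running to the hub). The hub is 28 mm across, its nut's top 111 mm above the table.
- tang4 (a point): Point on the copper crush washer (33 mm across) under lever 4, 15 mm from the bolt axis. Lies still until the lever bottoms on the washer, then gives clockwise with the lever against 4.5 N m per rad (3.3 mm per N m); when let go, the lever's friction holds it with part of the crush.
- tiller_grip: Black cast tiller grip, 155 mm long, 38 mm thick, lying on the tiled shelf; bystander. Origin at its underside.
- tin_a: Copper-coloured washer tin, 63 mm across, 30 mm high, on the tiled shelf; bystander. Origin at its underside.
- tin_b: Same kind of tin, on the table near the pot; bystander.
- throttle_cam: Flat steel throttle cam, about 85 x 48 mm, 18 mm high, on the table near the pot; bystander.
- trim_pin: Rusty iron trim pin, 120 mm long, 12 mm thick, lying on the table near the pot; bystander.
- spanner: Steel spanner, 170 mm long, lying on the table to the robot's right; bystander.
Not all that is in view belongs to the job. What is shaped like the pot but green or orange is not meant.

How it is judged:
On the way, in this order (a step that is already met when the one before it is completed fails the run):
1. first pass: the lever of the bolt at the tab is brought round to point outward (value of joint lever1 between 0.75 and 1.3 rad), for 0.1 s.
2. first pass: the lever of the bolt opposite the tab is brought round to point outward (value of joint lever3 between 0.75 and 1.3 rad), for 0.1 s.
3. first pass: the lever of the next bolt clockwise from the tab is brought round to point outward (value of joint lever2 between 0.75 and 1.3 rad), for 0.1 s.
4. first pass: the lever of the last bolt is brought round to point outward (value of joint lever4 between 0.75 and 1.3 rad), for 0.1 s.
5. second pass: the bolt at the tab is tight, its washer crushed (distance of tang1 from where it was at the start of the episode above 0.00045 m), for 0.1 s.
6. second pass: the bolt opposite the tab is tight, its washer crushed (distance of tang3 from where it was at the start of the episode above 0.00045 m), for 0.1 s.
7. second pass: the next bolt clockwise from the tab is tight, its washer crushed (distance of tang2 from where it was at the start of the episode above 0.00045 m), for 0.1 s.
8. second pass: the last bolt is tight, its washer crushed (distance of tang4 from where it was at the start of the episode above 0.00045 m), for 0.1 s.
At the end, for the whole second after the job is handed in: All four crush washers stay crushed: the washer point under each bolt rests 0.4 to 2.0 mm from where it was at the start (a push of roughly 8 to 17 N square to the lever at the handle) and the levers are at rest (distance of tang1 from where it was at the start of the episode between 0.0004 and 0.002 m and distance of tang2 from where it was at the start of the episode between 0.0004 and 0.002 m and distance of tang3 from where it was at the start of the episode between 0.0004 and 0.002 m and distance of tang4 from where it was at the start of the episode between 0.0004 and 0.002 m and velocity of joint each of lever1, lever2, lever3, lever4 below 0.05 rad/s); the robot touches nothing.
It fails at once if a bolt is run well past pointing outward while another is still slack (the cover would cock) (value of joint any of lever1, lever2, lever3, lever4 above 1.35 rad and value of joint any of lever1, lever2, lever3, lever4 below 0.7 rad).
It fails at once if a bolt is overtightened: more than about 17 N at its handle, washer point moved over 2.0 mm (distance of any of tang1, tang2, tang3, tang4 from where it was at the start of the episode above 0.002 m).
It fails at once if a bystander is pushed more than 30 mm (distance of any of tiller_grip, tin_a, tin_b, throttle_cam, trim_pin, spanner from where it was at the start of the episode above 0.03 m).
It also fails if it takes over 72 s, if anything falls off the work surface, if the arm or the gripper's body presses on something with over 40 N, if the wrist force passes 120 N, or if a joint passes its speed limit or range.

## Working session

There is one attempt and no reset: what is moved stays moved. The work goes in short steps, Python scripts to look and compute and a tool call to move; the robot and the scene stay as the last step left them, time stands still between calls to the robot, and variables do not carry over. Pictures are saved under pics/ and viewed, and the job is handed in when it is done.

Besides the shell and the picture viewer there is one more tool, called as name(argument=value, ...) on one line, values as JSON. apply_moves: Moves the arm, as the interface text tells. Its arguments: {"type":"object","properties":{"motion":{"type":"array"},"grip":{"type":"number"},"grip_force":{"type":"number"}},"required":["motion"]}

```bash
mkdir -p pics; ls
python3 - <<'E'
from cell import *
import cv2
for n in("side","top"):
    im=grab_frame(n); cv2.imwrite(f"pics/{n}0.png",im[:,:,::-1])
    c=camera_info(n); print(n,c)
print(state())
E
```

```text
pics
side {'mtx': array([[445.73440259,   0.        , 259.10142664],
       [  0.        , 445.73440259, 182.24410297],
       [  0.        ,   0.        ,   1.        ]]), 'T': array([[ 0.970766  ,  0.18581233, -0.15194454,  0.32616168],
       [-0.23998667,  0.76309297, -0.60007959, -0.73161664],
       [ 0.00444562,  0.61900153,  0.7853772 ,  1.08149989],
       [ 0.        ,  0.        ,  0.        ,  1.        ]])}
top {'mtx': array([[384.61083315,   0.        , 254.15127942],
       [  0.        , 384.61083315, 191.85488729],
       [  0.        ,   0.        ,   1.        ]]), 'T': array([[ 0.01318084,  0.98685766, -0.16105349,  0.32394631],
       [-0.99956476,  0.01725555,  0.02392784,  0.03487332],
       [ 0.02639243,  0.16066801,  0.98665558,  1.21241463],
       [ 0.        ,  0.        ,  0.        ,  1.        ]])}
{'time': 0.1, 'joint_positions': array([ 1.19932562e+00,  9.17938095e-02,  1.23178591e+00, -2.08011085e-05,
        1.81981141e+00, -5.67011731e-02]), 'qd': array([ 0.00029587, -0.00183028, -0.00244875, -0.00125554,  0.00213056,
        0.00052918]), 'tau': array([ 2.61699039e-03, -4.60219145e+01, -4.19217360e+01, -3.32464492e-05,
        1.06685894e-02, -2.98316661e-05]), 'tool_pos': array([0.18565279, 0.57022211, 0.19994632]), 'tool_rot': array([-1.61628367,  1.56899773, -1.9310583 ]), 'ft_force': array([ 0.0980921 , -0.30896231,  0.71374515]), 'ft_torque': array([0.01716941, 0.03468622, 0.02431931]), 'opening': 0.08552722474380728}
```

View pics/side0.png

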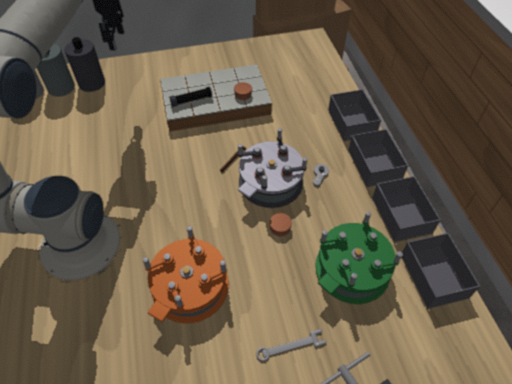

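View pics/top0.png

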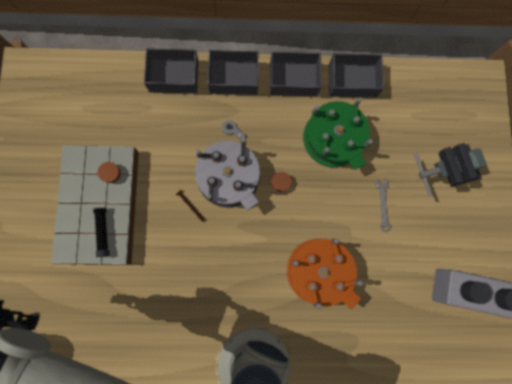

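Candidates for the pot are grey at top (228,173) / side (272,170), green at top (338,134) and orange at top (322,271). The task asks for grey, so I choose that one. I'll check it in a close crop and run the detectors.

```bash
cat > h.py <<'E'
from cell import *
import numpy as np, cv2
def proj(n,P):
    c=camera_info(n);T=np.linalg.inv(c["T"]);P=np.atleast_2d(P)
    q=P@T[:3,:3].T+T[:3,3]; q=np.c_[q[:,0],-q[:,1],-q[:,2]]@c["mtx"].T
    return q[:,:2]/q[:,2:]
def back(n,uv,z):
    c=camera_info(n);uv=np.atleast_2d(uv).astype(float)
    d=np.c_[uv,np.ones(len(uv))]@np.linalg.inv(c["mtx"]).T
    d=d*[1,-1,-1]@c["T"][:3,:3].T;o=c["T"][:3,3]
    return o+d*((z-o[2])/d[:,2])[:,None]
E
python3 - <<'E'
from h import *
for n,(x,y,w,h) in {"side":(205,110,140,105),"top":(165,110,140,105)}.items():
    im=grab_frame(n)
    cv2.imwrite(f"pics/{n}_crop.png",cv2.resize(im[y:y+h,x:x+w,::-1],None,fx=5.5,fy=5.5,interpolation=cv2.INTER_CUBIC))
    for t in("pot","handle1","tang1"):
        for r in regions_of(n,t):
            m=r["mask"]; ys,xs=np.nonzero(m)
            print(n,t,round(r["conf"],2),r["box"],m.sum(),xs.mean().round(1),ys.mean().round(1))
E
```

```text
side pot 0.78 [142.7, 228.6, 228.0, 326.3] 5825 186.9 280.9
side pot 0.77 [316.4, 213.6, 400.4, 301.7] 5243 355.5 262.2
side pot 0.76 [237.9, 129.8, 305.8, 209.0] 3824 271.0 173.3
side handle1 0.81 [168.0, 280.0, 184.2, 311.6] 216 174.8 292.8
side handle1 0.67 [276.4, 127.3, 289.5, 157.9] 153 281.3 143.0
side handle1 0.66 [199.4, 261.6, 228.9, 288.0] 274 212.9 274.4
side handle1 0.66 [320.6, 232.4, 345.0, 244.8] 213 333.1 238.0
side handle1 0.65 [340.3, 262.3, 354.7, 288.6] 242 348.1 271.4
side handle1 0.62 [145.6, 253.1, 172.6, 271.6] 223 158.9 261.7
side handle1 0.55 [283.0, 160.6, 308.0, 179.8] 201 295.3 167.9
side handle1 0.54 [188.7, 227.1, 205.0, 259.4] 221 194.8 243.3
side handle1 0.54 [358.4, 212.4, 379.9, 243.9] 217 369.6 229.3
side handle1 0.45 [256.7, 168.1, 266.0, 188.5] 174 261.8 176.9
top pot 0.94 [283.5, 238.1, 358.5, 310.1] 3961 323.5 272.5
top pot 0.64 [196.7, 138.8, 258.9, 210.5] 3575 228.4 173.8
top pot 0.62 [302.2, 97.6, 374.4, 169.8] 3635 337.5 133.7
top handle1 0.73 [338.9, 278.7, 365.1, 290.7] 162 346.9 283.8
top handle1 0.72 [311.4, 107.0, 337.1, 117.3] 176 323.8 111.5
top handle1 0.69 [210.3, 174.8, 218.2, 198.3] 120 211.2 185.4
top handle1 0.67 [320.0, 131.7, 332.6, 153.6] 170 324.5 143.2
top handle1 0.64 [350.1, 95.3, 361.7, 124.2] 142 356.0 112.4
top handle1 0.61 [292.9, 253.0, 315.2, 264.4] 164 304.9 259.5
top handle1 0.54 [234.2, 139.4, 247.2, 162.4] 199 242.6 151.0
top handle1 0.49 [310.6, 282.4, 322.6, 310.1] 158 314.0 293.7
top handle1 0.49 [330.6, 239.4, 342.0, 262.5] 159 336.7 251.6
top handle1 0.48 [346.4, 139.7, 372.8, 147.8] 168 357.9 143.2
top handle1 0.42 [229.7, 179.0, 257.8, 191.3] 143 244.4 184.2
top handle1 0.42 [195.6, 147.2, 221.5, 159.0] 151 208.1 154.1
top tang1 0.56 [194.2, 139.4, 258.4, 205.6] 3591 228.2 173.8
top tang1 0.26 [234.5, 179.4, 256.6, 189.7] 139 245.0 184.0
```

```bash
ls pics
```

```text
side0.png
side_crop.png
top0.png
top_crop.png
```

View pics/side_crop.png

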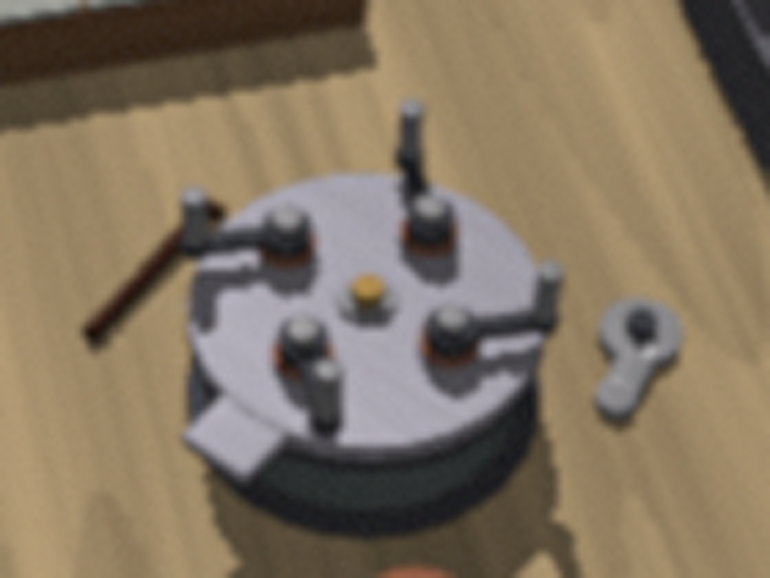

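View pics/top_crop.png

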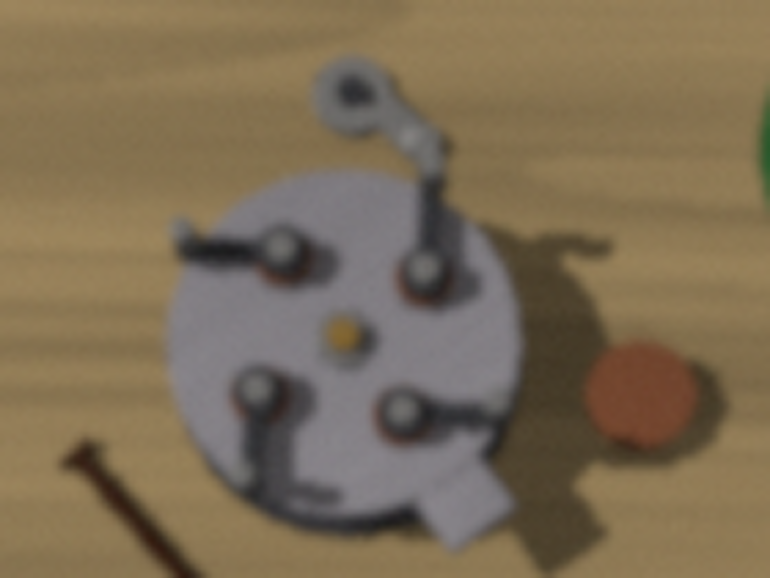

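The crops confirm the grey pot. The tab is at lower right in the top crop (465,500) and lower left in the side crop (235,440). Clockwise from the tab in the top crop, the nuts are bolt 1 (403,412), bolt 2 (258,390), bolt 3 (283,250) and bolt 4 (425,270). Next I fit the pose using both cameras.

```bash
cat > fit.py <<'E'
from h import *
from scipy.optimize import least_squares
BA=np.array([0,-np.pi/2,np.pi,np.pi/2])
def geom(p):
    x,y,yaw=p[:3];q=p[3:7]
    b=np.array([x,y])+.055*np.c_[np.cos(BA+yaw),np.sin(BA+yaw)]
    a=BA+yaw+1-q
    h=b+.05*np.c_[np.cos(a),np.sin(a)]
    z=lambda P,z:np.c_[P,np.full(4,z)]
    return z(b,.111),z(h,.137)
if __name__=="__main__":
    obs={"top":((165,110),[(403,409),(258,388),(283,247),(425,269)],[(498,402),(245,475),(182,230),(435,147)]),
     "side":((205,110),[(303,332),(287,220),(430,208),(453,322)],[(327,367),(195,195),(412,107),(550,270)])}
    def res(p):
        b,h=geom(p);r=[]
        for k,(n,(o,B,H)) in enumerate(obs.items()):
            s=p[7+2*k:9+2*k]
            for P,O in((b,B),(h,H)):
                r.append((proj(n,P)+s-(np.array(O)/5.5+o)).ravel())
        return np.r_[np.concatenate(r),p[7:]*.5]   # calib shift prior
    c=back("top",[(227,171)],.09)[0]
    best=None
    for yaw in(-2.2,):
        s=least_squares(res,[c[0],c[1],yaw,.15,.15,.15,.15,0,0,0,0],loss="soft_l1")
        print(s.x.round(4),s.cost); r=s.fun; 
        print(res(s.x)[:-4].reshape(-1,2).round(1).tolist())
    np.save("p.npy",s.x[:7]);b,h=geom(s.x);print(b.round(4),h.round(4))
E
python3 fit.py
```

```text
[ 0.5699  0.0872 -2.4887  0.0845  0.1527  0.1115  0.1446 -0.1894  0.4105
  0.539   0.281 ] 3.4286006798071273
[[0.1, 0.0], [0.0, -0.1], [-0.2, -0.2], [0.1, -0.2], [0.3, -0.0], [-0.1, -0.4], [0.1, -0.2], [-0.3, 3.0], [0.0, -0.4], [0.0, -0.3], [0.2, -0.1], [-0.1, -0.8], [0.1, 0.8], [-0.3, 0.3], [-0.2, 0.2], [0.1, 0.3]]
[[0.5262 0.0538 0.111 ]
 [0.5365 0.1309 0.111 ]
 [0.6136 0.1206 0.111 ]
 [0.6033 0.0435 0.111 ]] [[0.5261 0.0038 0.137 ]
 [0.4866 0.1344 0.137 ]
 [0.615  0.1706 0.137 ]
 [0.6532 0.0404 0.137 ]]
```

The fit residuals are under 1 px, except one masked handle pick (handle 4, where the cam shows behind it in the top view). The plan is to push each post with the shut fingers' flat side, with the TCP at about z=0.114. That is above the nuts at 111 mm and leaves about 23 mm of post in contact.

```bash
cat > plan.py <<'E'
from fit import *
from scipy.spatial.transform import Rotation as R
p=np.load("p.npy")
HZ=.011+.007   # finger half depth + post radius
def lever(i,q,extra=0.,pp=None):
    """TCP xy and phi (heading of push dir) for pushing lever i (1..4) at turn q, backed off by extra"""
    pp=p if pp is None else pp
    x,y,yaw=pp[:3];b=np.array([x,y])+.055*np.array([np.cos(BA[i-1]+yaw),np.sin(BA[i-1]+yaw)])
    a=BA[i-1]+yaw+1-q
    h=b+.05*np.array([np.cos(a),np.sin(a)]);d=np.array([np.sin(a),-np.cos(a)])
    return h-d*(HZ+extra),np.arctan2(d[1],d[0]),d,h
def axes():
    s=state();return s,np.array(s["tool_pos"]),R.from_euler("xyz",s["tool_rot"])
def rows(wps,sgn,cmd=None):
    """wps list of (xy,z,phi); sgn: +1 push dir = tool +z, -1 = -z. prints rows"""
    s,t,Rc=axes()
    if cmd is not None: t=np.array(cmd)
    out=[]
    for xy,z,phi in wps:
        zt=sgn*np.array([np.cos(phi),np.sin(phi),0]);xt=np.array([0,0,-1.]);yt=np.cross(zt,xt)
        Rt=R.from_matrix(np.c_[xt,yt,zt])
        sh=Rc.inv().apply(np.array([*xy,z])-t)/.8
        rv=(Rc.inv()*Rt).as_rotvec()/(np.pi/2)
        out.append([*sh.round(4),*rv.round(4)])
    for o in out: print("[%.4f,%.4f,%.4f,%.4f,%.4f,%.4f],"%tuple(o))
E
python3 - <<'E'
from plan import *
import cell; print([k for k in dir(cell) if k[0]!='_']); print(globals().get("hold_point_z"))
s,t,r=axes();print(r.as_matrix().round(3))
M=r.as_matrix();phi0=np.arctan2(M[1,2],M[0,2]);j=s["joint_positions"]
c=phi0-j[0]+j[5]
print("phi0",phi0)
for i in(1,3,2,4):
  for q in(p[2+i],1,2.3):
    xy,phi,d,h=lever(i,q)
    for sg in(1,-1):
        f=phi if sg>0 else phi+np.pi
        j6=np.arctan2(xy[1],xy[0])-f+c
        print(i,round(q,2),xy.round(3),sg,"j6",round((j6+np.pi)%(2*np.pi)-np.pi,2))
E
```

```text
['IKError', 'camera_info', 'grab_frame', 'hold_point_z', 'regions_of', 'sign_off', 'state']
0.0187
[[-0.     0.31   0.951]
 [-0.     0.951 -0.31 ]
 [-1.    -0.    -0.   ]]
phi0 -0.3148197432520252
1 0.08 [0.544 0.004] 1 j6 1.58
1 0.08 [0.544 0.004] -1 j6 -1.56
1 1 [0.497 0.009] 1 j6 2.51
1 1 [0.497 0.009] -1 j6 -0.63
1 2.3 [0.475 0.07 ] 1 j6 -2.35
1 2.3 [0.475 0.07 ] -1 j6 0.79
3 0.11 [0.597 0.171] 1 j6 -1.26
3 0.11 [0.597 0.171] -1 j6 1.88
3 1 [0.642 0.165] 1 j6 -0.4
3 1 [0.642 0.165] -1 j6 2.74
3 2.3 [0.664 0.105] 1 j6 0.8
3 2.3 [0.664 0.105] -1 j6 -2.34
2 0.15 [0.485 0.116] 1 j6 -2.84
2 0.15 [0.485 0.116] -1 j6 0.31
2 1 [0.492 0.16 ] 1 j6 -1.91
2 1 [0.492 0.16 ] -1 j6 1.23
2 2.3 [0.552 0.182] 1 j6 -0.61
2 2.3 [0.552 0.182] -1 j6 2.54
4 0.14 [0.654 0.058] 1 j6 0.15
4 0.14 [0.654 0.058] -1 j6 -2.99
4 1 [0.648 0.015] 1 j6 0.94
4 1 [0.648 0.015] -1 j6 -2.2
4 2.3 [ 0.587 -0.007] 1 j6 2.21
4 2.3 [ 0.587 -0.007] -1 j6 -0.94
```

Run:
```python
from plan import *
xy,phi,d,h=lever(1,p[3],.012); print(xy)
rows([(xy,.19,phi)],-1)
```

```text
[0.55606301 0.00368303]
[0.0137,-0.5304,0.6595,-0.1989,-0.0000,0.0001],
```

apply_moves(motion=[[[0.0137, -0.5304, 0.6595, -0.199, 0, 0], [0.0137, -0.5304, 0.6595, -0.199, 0, 0], [0.0137, -0.5304, 0.6595, -0.199, 0, 0], [0.0137, -0.5304, 0.6595, -0.199, 0, 0], [0.0137, -0.5304, 0.6595, -0.199, 0, 0], [0.0137, -0.5304, 0.6595, -0.199, 0, 0], [0.0137, -0.5304, 0.6595, -0.199, 0, 0], [0.0137, -0.5304, 0.6595, -0.199, 0, 0], [0.0137, -0.5304, 0.6595, -0.199, 0, 0], [0.0137, -0.5304, 0.6595, -0.199, 0, 0]]], grip=1)

```text
time: 1.75
tool_pos: [0.5281, 0.046, 0.1912]
tool_rot: [0.24, 1.57, 0.238]
ft_force: [0.5, 0.7, 0.4]
opening: -0.0003
```

Run:
```python
from plan import *
s,t,r=axes();print(t,s["joint_positions"].round(3),s["qd"].round(2))
xy,phi,d,h=lever(1,p[3],.012)
rows([(xy,.19,phi),(xy,.15,phi),(xy,.114,phi)],-1)
```

```text
[0.52810842 0.04599285 0.19122096] [ 0.023 -0.1    1.438  0.     1.802 -1.546] [-0.84  0.58 -0.51  0.   -0.07 -0.84]
[0.0015,-0.0528,0.0351,0.0001,0.0007,-0.0002],
[0.0515,-0.0528,0.0350,0.0001,0.0007,-0.0002],
[0.0965,-0.0528,0.0350,0.0001,0.0007,-0.0002],
```

apply_moves(motion=[[[0.0015, -0.05, 0.032, 0, 0, 0], [0.0015, -0.05, 0.032, 0, 0, 0], [0.0015, -0.05, 0.032, 0, 0, 0]]])

```text
time: 2.12
tool_pos: [0.5525, 0.0082, 0.1896]
tool_rot: [2.193, 1.57, 2.19]
ft_force: [-0.1, 0.6, 0.3]
opening: -0.0001
```

Run:
```python
from plan import *
im=grab_frame("top");cv2.imwrite("pics/top1.png",cv2.resize(im[100:230,165:305,::-1],None,fx=4.5,fy=4.5,interpolation=cv2.INTER_CUBIC))
s,t,r=axes();print(t,s["qd"].round(3),s["ft_force"])
xy,phi,d,h=lever(1,p[3],.012)
rows([(xy,.19,phi),(xy,.15,phi),(xy,.114,phi)],-1)
```

```text
[0.55239177 0.00875393 0.18988901] [ 0.014 -0.01   0.004 -0.003  0.001 -0.002] [-0.41283179 -0.28411246 -0.45064855]
[-0.0001,-0.0063,0.0046,0.0007,0.0001,-0.0003],
[0.0499,-0.0064,0.0046,0.0007,0.0001,-0.0003],
[0.0949,-0.0064,0.0046,0.0007,0.0001,-0.0003],
```

View pics/top1.png

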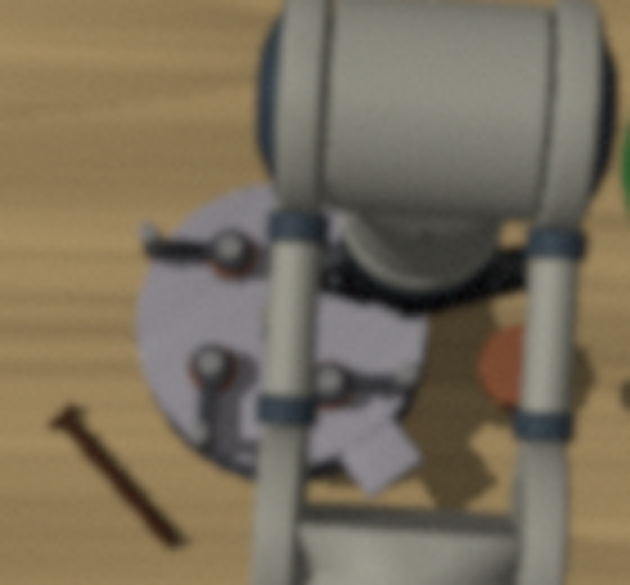

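The arm covers part of the pot. Handle 1 (crop 405,385) is in front of the gripper and the levers have not moved. I descend now.

apply_moves(motion=[[[0, -0.0062, 0.0046, 0, 0, 0], [0.05, -0.0062, 0.0046, 0, 0, 0], [0.095, -0.0062, 0.0046, 0, 0, 0], [0.095, -0.0062, 0.0046, 0, 0, 0]]])

```text
time: 2.68
tool_pos: [0.5543, 0.0037, 0.1104]
tool_rot: [3.091, 1.565, 3.09]
ft_force: [0.2, 0.8, 1.5]
opening: -0.0002
```

```bash
cat >> plan.py <<'E'
def look(name,n="side",box=(205,110,140,105)):
    x,y,w,h=box;im=grab_frame(n)
    cv2.imwrite(f"pics/{name}.png",cv2.resize(im[y:y+h,x:x+w,::-1],None,fx=5.5,fy=5.5,interpolation=cv2.INTER_CUBIC))
def turn_of(i):
    """lever turn implied by the present TCP if in contact, and force square to it"""
    s,t,r=axes(); best=min(np.arange(-.2,2.6,.002),key=lambda q:np.hypot(*(lever(i,q)[0]-t[:2])))
    xy,phi,d,h=lever(i,best)
    print("tcp",t.round(4),"q~",round(best,3),"off",np.hypot(*(xy-t[:2])).round(4),"Fsq",(-np.dot(s["ft_force"][:2],d)).round(2),"F",s["ft_force"].round(1))
    return best
E
python3 - <<'E'
from plan import *
look("s2"); turn_of(1)
E
```

```text
tcp [0.5556 0.0035 0.1131] q~ -0.102 off 0.0051 Fsq 0.54 F [0.5 0.3 0.3]
```

View pics/s2.png

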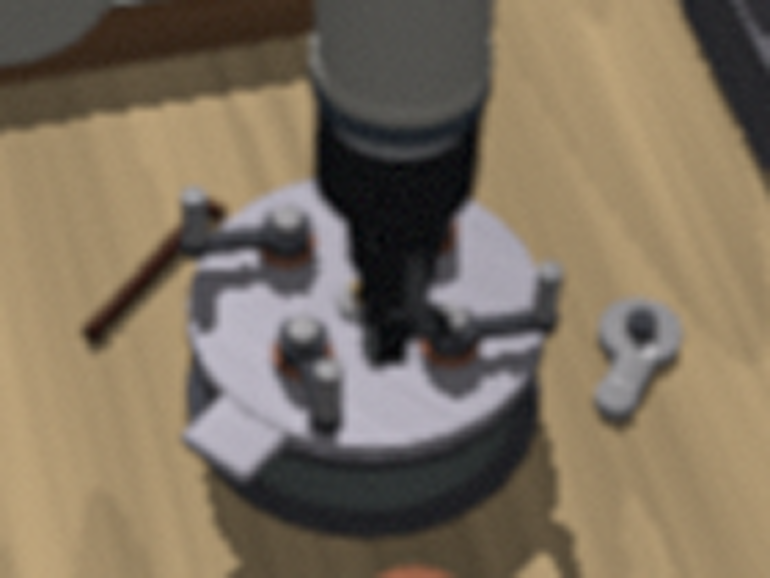

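Run:
```python
from plan import *
Q=[p[3]+.02,.2,.3,.4,.5,.6,.7,.8,.88,.88]
rows([(lever(1,q)[0],.114,lever(1,q)[1]) for q in Q],-1)
```

```text
[-0.0010,-0.0002,-0.0157,0.0136,-0.0014,-0.0001],
[-0.0010,-0.0019,-0.0218,0.0744,-0.0014,0.0000],
[-0.0010,-0.0031,-0.0283,0.1380,-0.0014,0.0001],
[-0.0010,-0.0036,-0.0349,0.2017,-0.0014,0.0001],
[-0.0010,-0.0035,-0.0416,0.2653,-0.0013,0.0002],
[-0.0010,-0.0027,-0.0482,0.3290,-0.0013,0.0003],
[-0.0010,-0.0012,-0.0547,0.3927,-0.0013,0.0003],
[-0.0009,0.0009,-0.0610,0.4563,-0.0013,0.0004],
[-0.0009,0.0030,-0.0658,0.5073,-0.0013,0.0005],
[-0.0009,0.0030,-0.0658,0.5073,-0.0013,0.0005],
```

apply_moves(motion=[[[-0.001, -0.0002, -0.0157, 0.014, 0, 0], [-0.001, -0.0019, -0.0218, 0.074, 0, 0], [-0.001, -0.0031, -0.0283, 0.138, 0, 0], [-0.001, -0.0036, -0.0349, 0.202, 0, 0], [-0.001, -0.0035, -0.0416, 0.265, 0, 0], [-0.001, -0.0027, -0.0482, 0.329, 0, 0], [-0.001, -0.0012, -0.0547, 0.393, 0, 0], [-0.001, 0.0009, -0.061, 0.456, 0, 0], [-0.001, 0.003, -0.0658, 0.507, 0, 0], [-0.001, 0.003, -0.0658, 0.507, 0, 0]]])

```text
time: 3.98
tool_pos: [0.5041, 0.0055, 0.1169]
tool_rot: [0.732, 1.567, -0.066]
ft_force: [0.2, -0.5, -0.0]
opening: 0.0003
```

Run:
```python
from plan import *
look("s3"); turn_of(1)
```

```text
tcp [0.5042 0.0054 0.1165] q~ 0.856 off 0.0 Fsq 0.81 F [ 0.6 -0.6  0.5]
```

View pics/s3.png

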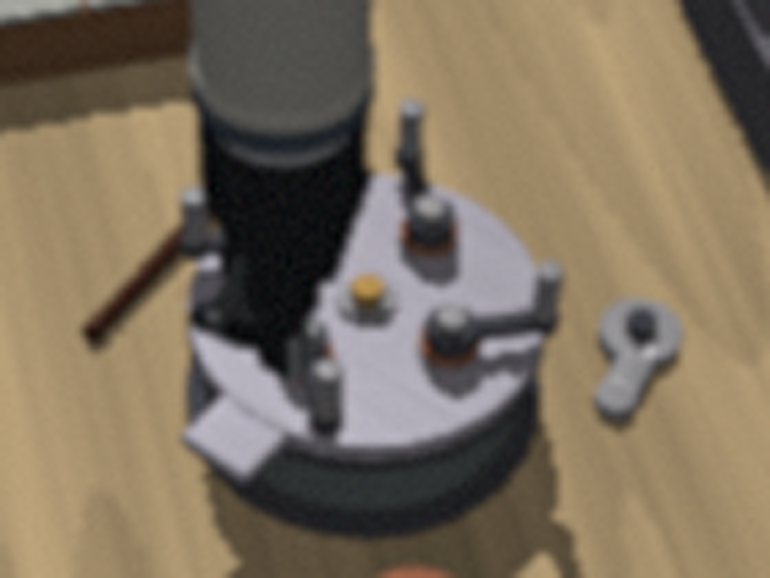

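Run:
```python
from plan import *
f=lambda P:((proj("side",P)-[205,110])*5.5).round(0).tolist()
print("tip s2",f([[.5556,.0035,.1131],[.5556,.0035,.17]]),"tip s3",f([[.5042,.0054,.1165],[.5042,.0054,.17]]))
b,h=geom(p);print(f(h),f(b))
look("t3","top",(165,110,140,105)); print(((proj("top",[[.5042,.0054,.1165]])-[165,110])*5.5))
```

```text
tip s2 [[381.0, 389.0], [384.0, 316.0]] tip s3 [[281.0, 401.0], [281.0, 333.0]]
[[325.0, 370.0], [190.0, 195.0], [408.0, 106.0], [548.0, 270.0]] [[300.0, 328.0], [284.0, 217.0], [428.0, 206.0], [450.0, 316.0]]
[[495.87740972 447.73102894]]
```

View pics/t3.png

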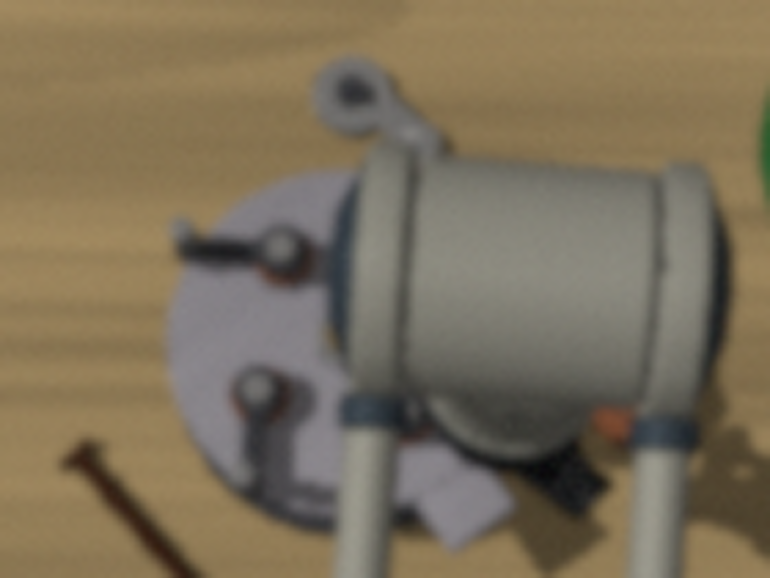

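Run:
```python
from plan import *
im=grab_frame("side");s,t,r=axes()
c=im[120:200,225:305,::-1].astype(float);c=255*(c/255)**.4
c=cv2.resize(c.clip(0,255).astype(np.uint8),None,fx=7.4,fy=7.4,interpolation=cv2.INTER_CUBIC)
M=r.as_matrix()
for k in(0,.02,.04,.0737):
    for dy in(-.0145,.0145):
        u=(proj("side",t-M[:,0]*k+M[:,1]*dy)[0]+.5-[225,120])*7.4
        cv2.circle(c,tuple(int(v) for v in u),3,(0,0,255),-1)
cv2.imwrite("pics/z3.png",c)
```

```text
(no output)
```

View pics/z3.png

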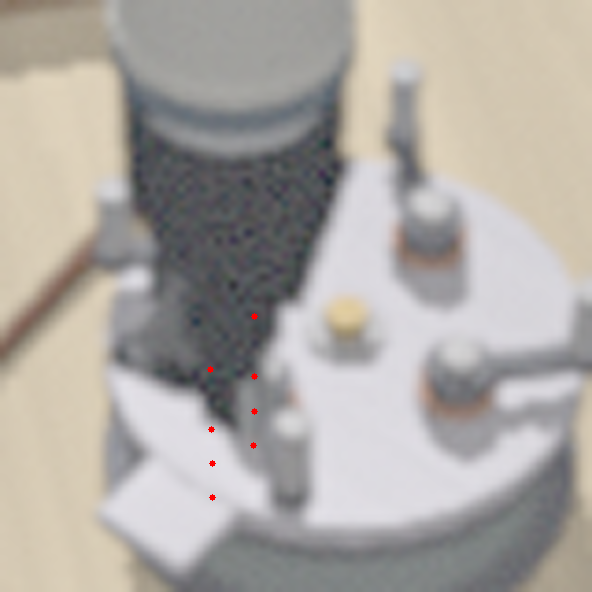

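Run:
```python
import cv2,numpy as np
o=[]
for f in("s2","s3"):
    c=cv2.imread(f"pics/{f}.png")[180:500,180:560].astype(float)
    o.append((255*(c/255)**.4).astype(np.uint8))
cv2.imwrite("pics/cmp.png",np.hstack(o))
```

```text
(no output)
```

View pics/cmp.png

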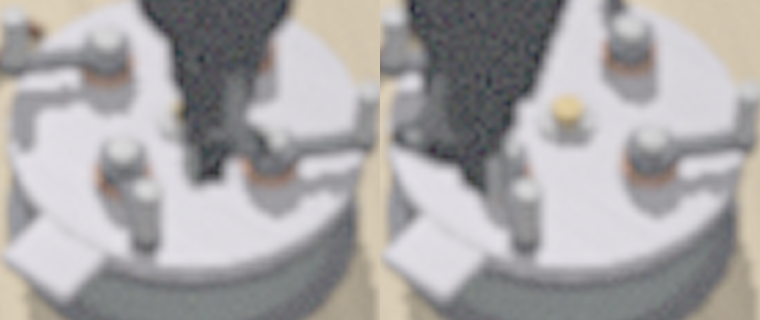

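Run:
```python
from plan import *
P0=np.array([.1857,.5702,.1999]);y=np.array([.31,.951,0]);x=np.array([0,0,-1.])
o=[]
for n in("side","top"):
    im=cv2.imread(f"pics/{n}0.png").astype(float);im=(255*(im/255)**.4).astype(np.uint8)
    u0=proj(n,P0)[0];a,b=int(u0[0])-30,max(int(u0[1])-45,0)
    if a<0:a=0
    c=cv2.resize(im[b:b+60,a:a+55],None,fx=7,fy=7,interpolation=cv2.INTER_CUBIC)
    for k in(0,.0187,.0727):
        for dy in(-.057,-.0425,.0425,.057):
            u=(proj(n,P0-x*k+y*dy)[0]+.5-[a,b])*7
            cv2.circle(c,tuple(int(v) for v in u),3,(0,0,255),-1)
    o.append(c)
hh=min(c.shape[0] for c in o)
cv2.imwrite("pics/g0.png",np.hstack([c[:hh] for c in o]))
```

```text
(no output)
```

View pics/g0.png

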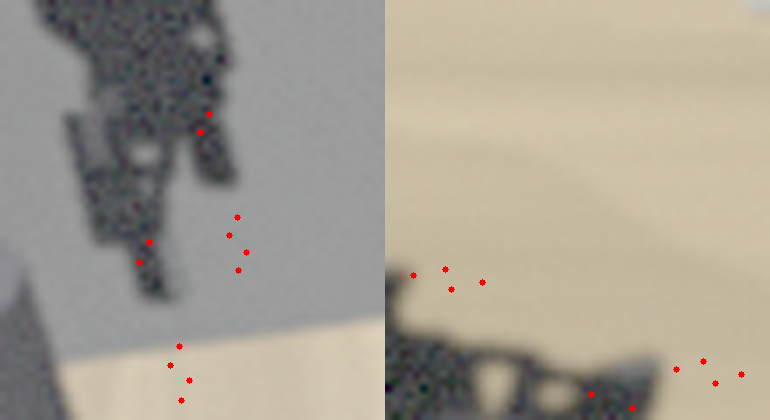

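The lever has not moved: post 1 is still at crop (327,367). The fingertips appear 15–20 mm above where the reported TCP projects (385,360 seen against 381,389 expected), so they went past almost clear of the post. I move the shut fingers to open space to triangulate the tip.

Run:
```python
from plan import *
s,t,r=axes();M=r.as_matrix();phi=np.arctan2(-M[1,2],-M[0,2])
rows([(t[:2],.2,phi),([.52,-.2],.2,phi)],-1)
```

```text
[-0.1055,0.0001,0.0002,0.0000,0.0009,-0.0008],
[-0.1054,-0.1649,0.1977,0.0000,0.0009,-0.0008],
```

apply_moves(motion=[[[-0.1055, 0, 0, 0, 0, 0], [-0.1055, 0, 0, 0, 0, 0], [-0.1055, -0.165, 0.1977, 0, 0, 0], [-0.1055, -0.165, 0.1977, 0, 0, 0], [-0.1055, -0.165, 0.1977, 0, 0, 0], [-0.1055, -0.165, 0.1977, 0, 0, 0], [-0.1055, -0.165, 0.1977, 0, 0, 0]]])

```text
time: 5.0
tool_pos: [0.5194, -0.2007, 0.1986]
tool_rot: [3.056, 1.57, 2.256]
ft_force: [-0.3, 1.2, 0.5]
opening: 0.0003
```

Run:
```python
from plan import *
s,t,r=axes();print(t);M=r.as_matrix()
o=[]
for n in("side","top"):
    im=grab_frame(n);cv2.imwrite(f"pics/{n}4.png",im[:,:,::-1])
    im=im[:,:,::-1].astype(float);im=(255*(im/255)**.4).astype(np.uint8)
    u0=proj(n,t)[0];a,b=int(u0[0])-30,int(u0[1])-35;print(n,u0,a,b)
    c=cv2.resize(im[b:b+60,a:a+55],None,fx=7,fy=7,interpolation=cv2.INTER_CUBIC)
    for k in(0,.0187,.0727):
        for dy in(-.0145,.0145):
            u=(proj(n,t-M[:,0]*k+M[:,1]*dy)[0]+.5-[a,b])*7
            cv2.circle(c,tuple(int(v) for v in u),3,(0,0,255),-1)
    o.append(c)
cv2.imwrite("pics/g4.png",np.hstack(o))
```

```text
[ 0.51941485 -0.20069565  0.19862962]
side [283.18483421 227.37941407] 253 192
top [332.48668399 182.23309905] 302 147
```

View pics/g4.png

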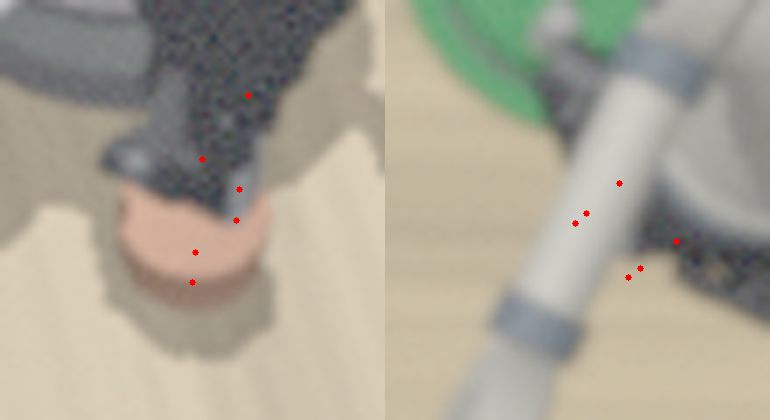

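View pics/side4.png

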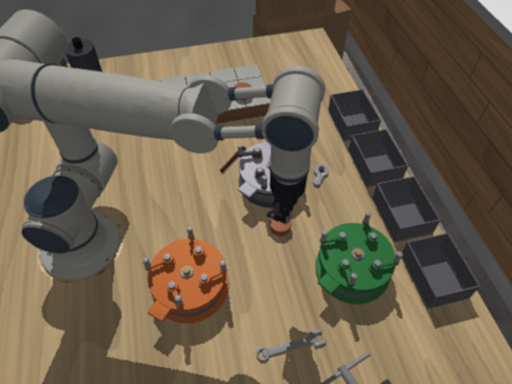

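View pics/top4.png

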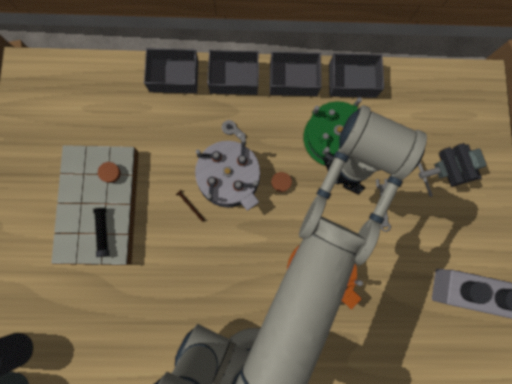

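Run:
```python
from plan import *
P0=np.array([.1857,.5702,.1999])
def ray(n,uv):
    a=back(n,[uv],0.)[0];o=camera_info(n)["T"][:3,3];d=a-o;return o,d/np.linalg.norm(d)
def off(n):
    u0=proj(n,P0)[0];return np.array([max(int(u0[0])-30,0),max(int(u0[1])-45,0)])
def tri(a,b):
    (o1,d1),(o2,d2)=ray("side",np.array(a)/7-.5+off("side")),ray("top",np.array(b)/7-.5+off("top"))
    k=np.linalg.lstsq(np.c_[d1,-d2],o2-o1,rcond=None)[0]
    A,B=o1+d1*k[0],o2+d2*k[1];return (A+B)/2,np.linalg.norm(A-B)
print(off("top"),off("side"))
print("A",tri((158,297),(265,365)));print("B",tri((228,183),(15,275)))
```

```text
[  0 262] [90  7]
A (array([0.17428364, 0.52417825, 0.24840082]), np.float64(0.008192337443948353))
B (array([0.20550722, 0.61414899, 0.24354408]), np.float64(0.002187063022441955))
```

Run:
```python
import cv2,numpy as np
o=[]
for f,(x,y) in {"side0":(75,0),"top0":(0,285)}.items():
    im=cv2.imread(f"pics/{f}.png")[y:y+75,x:x+65].astype(float)
    o.append(cv2.resize((255*(im/255)**.4).astype(np.uint8),None,fx=6,fy=6,interpolation=cv2.INTER_CUBIC))
cv2.imwrite("pics/g5.png",np.hstack(o))
```

```text
(no output)
```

View pics/g5.png

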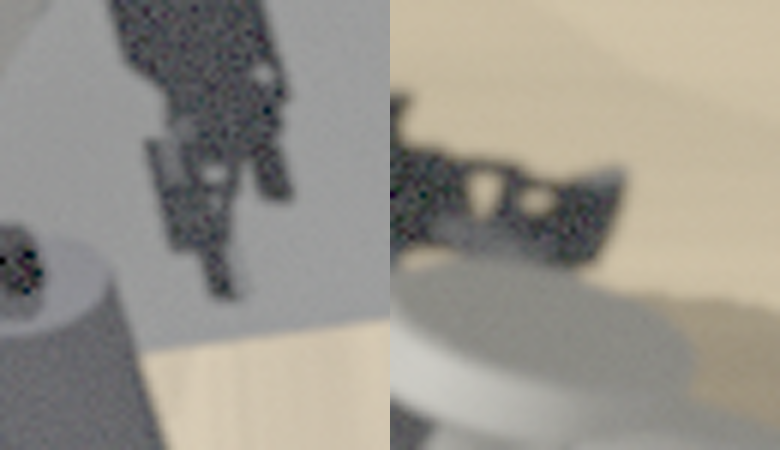

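Triangulating the open tips gives the reported xy, but about 30–45 mm higher than the reported z. With the shut fingers the difference is about 20 mm. Pushing at reported z≈0.092 is safe either way: it is above the cover at 0.080 and the hubs lie outside the swept path. I go back to lever 1 at that height.

Run:
```python
from plan import *
xy,phi,d,h=lever(1,p[3],.012)
rows([(xy,.2,phi),(xy,.14,phi),(xy,.092,phi)],-1)
```

```text
[-0.0010,0.2093,-0.1494,-0.5061,-0.0000,-0.0005],
[0.0740,0.2093,-0.1493,-0.5061,-0.0000,-0.0005],
[0.1340,0.2092,-0.1493,-0.5061,-0.0000,-0.0005],
```

apply_moves(motion=[[[-0.001, 0.2093, -0.1494, -0.506, 0, 0], [-0.001, 0.2093, -0.1494, -0.506, 0, 0], [-0.001, 0.2093, -0.1494, -0.506, 0, 0], [-0.001, 0.2093, -0.1494, -0.506, 0, 0], [-0.001, 0.2093, -0.1494, -0.506, 0, 0], [0.074, 0.2093, -0.1494, -0.506, 0, 0], [0.1, 0.2093, -0.1494, -0.506, 0, 0], [0.134, 0.2093, -0.1494, -0.506, 0, 0], [0.134, 0.2093, -0.1494, -0.506, 0, 0]]])

```text
time: 6.22
tool_pos: [0.5546, 0.0034, 0.0901]
tool_rot: [3.041, 1.567, 3.039]
ft_force: [-0.2, 1.8, -0.1]
opening: -0.0002
```

Run:
```python
from plan import *
look("s6"); turn_of(1)
c=cv2.imread("pics/s6.png").astype(float);cv2.imwrite("pics/s6.png",255*(c/255)**.4)
Q=[p[3]+.02,.2,.3,.4]
rows([(lever(1,q)[0],.092,lever(1,q)[1]) for q in Q],-1)
```

```text
tcp [0.5557 0.0031 0.0919] q~ -0.1 off 0.0054 Fsq 0.26 F [ 0.3 -0.2  1.5]
[-0.0001,0.0003,-0.0158,0.0124,-0.0007,-0.0001],
[-0.0000,-0.0015,-0.0219,0.0733,-0.0007,-0.0001],
[-0.0000,-0.0027,-0.0284,0.1369,-0.0007,-0.0000],
[-0.0000,-0.0032,-0.0350,0.2006,-0.0007,-0.0000],[ WARN:0@1.927] global loadsave.cpp:1063 imwrite_ Unsupported depth image for selected encoder is fallbacked to CV_8U.
```

View pics/s6.png

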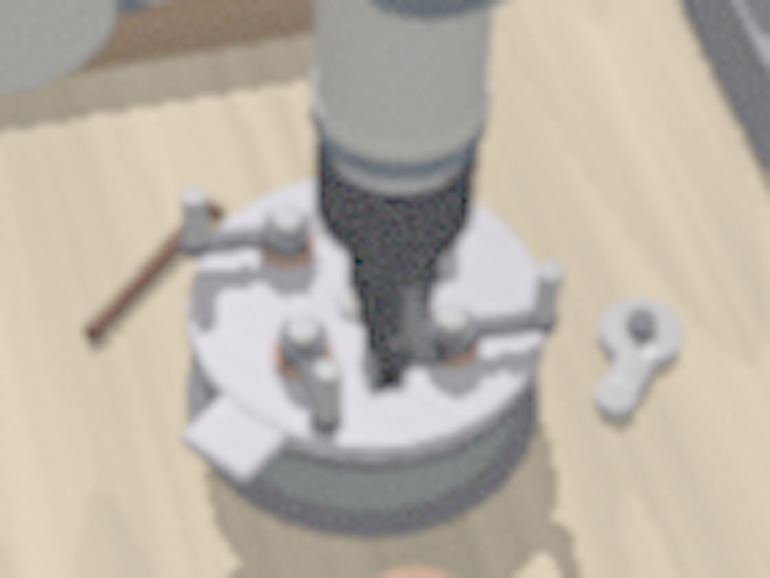

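The tip now shows at (385,388), which matches a real tip height of about 0.113. The fingers sit about 21 mm higher than reported. I push a first short arc.

apply_moves(motion=[[[0, 0.0003, -0.0158, 0.0124, 0, 0], [0, -0.0015, -0.0219, 0.073, 0, 0], [0, -0.0027, -0.0284, 0.137, 0, 0], [0, -0.0032, -0.035, 0.2, 0, 0]]])

```text
time: 6.78
tool_pos: [0.5293, -0.0002, 0.0938]
tool_rot: [0.229, 1.565, -0.093]
ft_force: [4.8, -0.6, -2.0]
opening: 0.0001
```

Run:
```python
from plan import *
look("s7"); turn_of(1)
c=cv2.imread("pics/s7.png").astype(float);cv2.imwrite("pics/s7.png",(255*(c/255)**.4).astype(np.uint8))
Q=[.5,.6,.7,.8,.85,.85]
rows([(lever(1,q)[0],.092,lever(1,q)[1]) for q in Q],-1)
```

```text
tcp [ 5.288e-01 -2.000e-04  9.380e-02] q~ 0.38 off 0.0009 Fsq 4.82 F [ 4.7 -1.  -2. ]
[0.0023,-0.0014,-0.0081,0.0585,0.0031,-0.0009],
[0.0022,-0.0028,-0.0146,0.1222,0.0030,-0.0010],
[0.0022,-0.0035,-0.0212,0.1858,0.0030,-0.0012],
[0.0022,-0.0035,-0.0278,0.2495,0.0029,-0.0013],
[0.0022,-0.0033,-0.0311,0.2813,0.0029,-0.0014],
[0.0022,-0.0033,-0.0311,0.2813,0.0029,-0.0014],
```

View pics/s7.png

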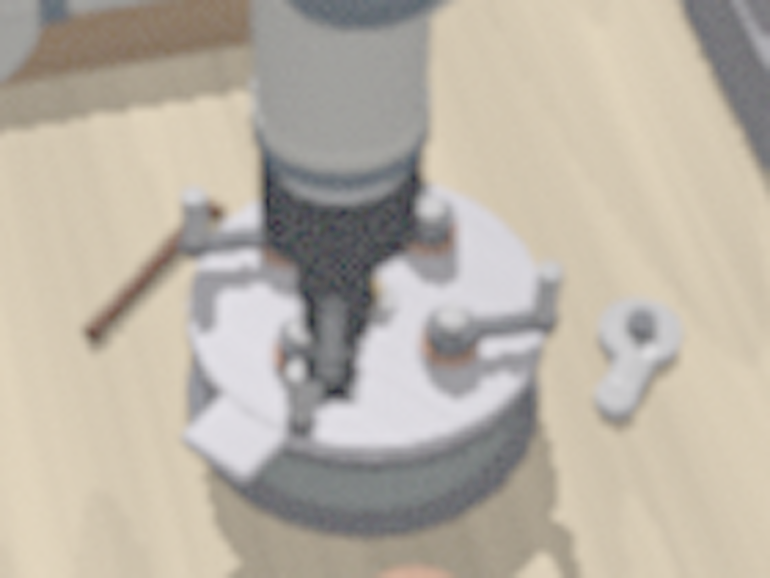

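Post 1 moved to (298,370), and the 4.8 N matches the stated friction. I continue.

apply_moves(motion=[[[0, -0.0014, -0.0081, 0.0585, 0, 0], [0, -0.0028, -0.0146, 0.122, 0, 0], [0, -0.0035, -0.0212, 0.186, 0, 0], [0, -0.0035, -0.0278, 0.25, 0, 0], [0, -0.0033, -0.0311, 0.281, 0, 0], [0, -0.0033, -0.0311, 0.281, 0, 0]]])

```text
time: 7.58
tool_pos: [0.5044, 0.0044, 0.0936]
tool_rot: [0.338, 1.567, -0.421]
ft_force: [3.4, -4.0, 1.8]
opening: 0.0002
```

```bash
cat >> plan.py <<'E'
def mlook(name,i=None,n="side"):
    """crop brightened with the model's predicted handle tops for a few turns"""
    x,y,w,h=(205,110,140,105) if n=="side" else (165,110,140,105)
    im=grab_frame(n)[:,:,::-1].astype(float);im=(255*(im/255)**.5).astype(np.uint8)
    c=cv2.resize(im[y:y+h,x:x+w],None,fx=5.5,fy=5.5,interpolation=cv2.INTER_CUBIC)
    if i:
        for q,col in((.75,(255,0,0)),(1,(0,0,255)),(1.3,(0,200,0))):
            u=(proj(n,[*lever(i,q)[3],.137])[0]+.5-[x,y])*5.5
            cv2.circle(c,tuple(int(v) for v in u),3,col,-1)
    cv2.imwrite(f"pics/{name}.png",c)
E
python3 - <<'E'
from plan import *
mlook("s8",1); turn_of(1)
E
```

```text
tcp [0.5044 0.0044 0.0936] q~ 0.844 off 0.0008 Fsq 3.94 F [ 2.1 -3.6  3.5]
```

View pics/s8.png

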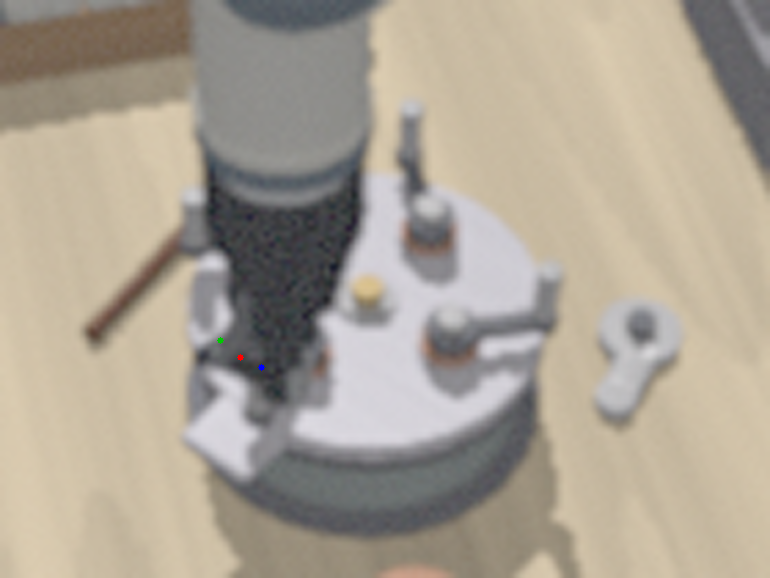

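Run:
```python
from plan import *
print([((proj("side",[*lever(1,q)[3],.101])[0]+.5-[205,110])*5.5).round() for q in(.75,.85,.95)])
s,t,r=axes()
Q=[.92,1.0,1.0]
W=[(lever(1,q)[0],t[2],lever(1,q)[1]) for q in Q]
b=lever(1,1.0,.02);W+=[(b[0],.1,b[1]),(b[0],.15,b[1]),(b[0],.2,b[1])]
rows(W,-1)
# next: lever3 approach
xy,phi,d,h=lever(3,p[5],.014);print(xy)
```

```text
[array([262., 412.]), array([254., 409.]), array([245., 404.])]
[-0.0000,-0.0006,-0.0052,0.0506,0.0022,-0.0009],
[-0.0000,-0.0018,-0.0104,0.1015,0.0022,-0.0010],
[-0.0000,-0.0018,-0.0104,0.1015,0.0022,-0.0010],
[-0.0080,-0.0057,0.0144,0.1015,0.0022,-0.0010],
[-0.0705,-0.0056,0.0146,0.1015,0.0022,-0.0010],
[-0.1330,-0.0056,0.0148,0.1015,0.0022,-0.0010],
[0.58304549 0.17149452]
```

apply_moves(motion=[[[0, -0.0006, -0.0052, 0.05, 0, 0], [0, -0.0018, -0.012, 0.1, 0, 0], [0, -0.002, -0.0125, 0.1, 0, 0], [0, -0.0057, 0.0144, 0.1, 0, 0], [-0.07, -0.0057, 0.0144, 0.1, 0, 0], [-0.133, -0.0057, 0.0144, 0.1, 0, 0]]])

```text
time: 8.38
tool_pos: [0.5089, -0.0066, 0.1989]
tool_rot: [-2.664, 1.569, 2.703]
ft_force: [0.4, -0.1, 0.0]
opening: 0.0002
```

Run:
```python
from plan import *
mlook("s9",1)
xy,phi,d,h=lever(3,p[5],.014);print(xy,axes()[1])
rows([(xy,.2,phi)],1)
```

```text
[0.58304549 0.17149452] [ 0.5110732  -0.00669699  0.20748223]
[0.0102,0.2070,-0.1219,-0.5642,0.0058,-0.0029],
```

View pics/s9.png

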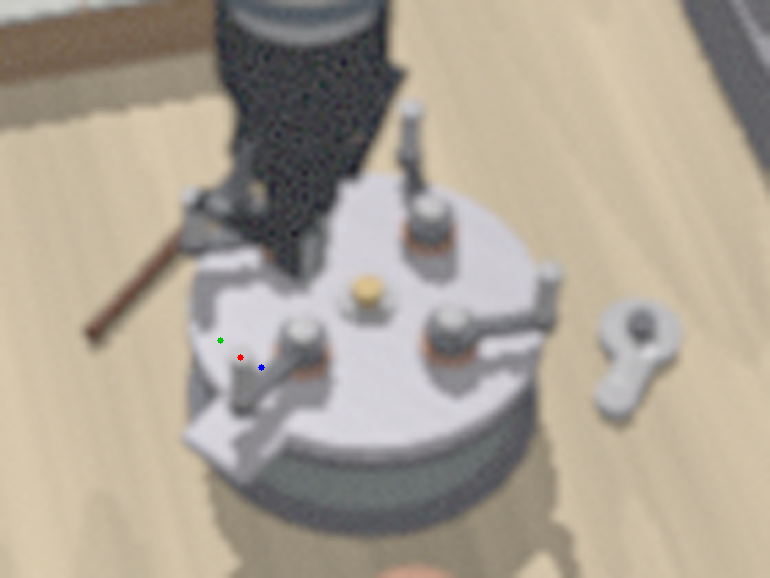

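Lever 1 points outward: its top is at (242,355), on the 1.0 mark. Next is lever 3.

apply_moves(motion=[[[0.01, 0.207, -0.122, -0.564, 0.006, -0.003], [0.01, 0.207, -0.122, -0.564, 0.006, -0.003], [0.01, 0.207, -0.122, -0.564, 0.006, -0.003], [0.01, 0.207, -0.122, -0.564, 0.006, -0.003], [0.01, 0.207, -0.122, -0.564, 0.006, -0.003], [0.01, 0.207, -0.122, -0.564, 0.006, -0.003]]])

```text
time: 9.18
tool_pos: [0.5812, 0.1721, 0.1893]
tool_rot: [-3.132, 1.559, 3.121]
ft_force: [-0.2, -0.5, -0.1]
opening: 0.0006
```

Run:
```python
from plan import *
xy,phi,d,h=lever(3,p[5],.014);s,t,r=axes();print(xy,t,s["joint_positions"].round(2))
W=[(xy,.15,phi),(xy,.11,phi),(xy,.092,phi)]
W+=[(lever(3,q)[0],.092,lever(3,q)[1]) for q in(.15,.25,.35,.45)]
rows(W,1)
```

```text
[0.58304549 0.17149452] [0.58123661 0.17212957 0.18928189] [ 0.23  0.12  1.22  0.    1.81 -1.31]
[0.0491,-0.0007,0.0029,-0.0009,-0.0074,0.0001],
[0.0991,-0.0007,0.0034,-0.0009,-0.0074,0.0001],
[0.1216,-0.0007,0.0037,-0.0009,-0.0074,0.0001],
[0.1213,0.0001,0.0236,0.0236,-0.0074,0.0002],
[0.1213,0.0018,0.0300,0.0873,-0.0074,0.0006],
[0.1212,0.0029,0.0366,0.1509,-0.0074,0.0010],
[0.1211,0.0033,0.0432,0.2146,-0.0073,0.0013],
```

apply_moves(motion=[[[0.049, -0.0007, 0.003, 0, -0.007, 0], [0.099, -0.0007, 0.0034, 0, -0.007, 0], [0.1215, -0.0007, 0.0037, 0, -0.007, 0], [0.1215, 0, 0.0236, 0.024, -0.007, 0], [0.1215, 0.0018, 0.03, 0.087, -0.007, 0], [0.1215, 0.0029, 0.0366, 0.151, -0.007, 0.001], [0.1215, 0.0033, 0.0432, 0.215, -0.007, 0.001]]])

```text
time: 10.05
tool_pos: [0.6131, 0.1735, 0.0917]
tool_rot: [-2.568, 1.567, -2.941]
ft_force: [-5.4, -0.9, -2.9]
opening: -0.0001
```

Run:
```python
from plan import *
mlook("s10",3); turn_of(3);s,t,r=axes()
Q=[.55,.65,.75,.85,.95,1.0]
W=[(lever(3,q)[0],.092,lever(3,q)[1]) for q in Q]
b=lever(3,1.0,.02);W+=[(b[0],.1,b[1]),(b[0],.15,b[1]),(b[0],.2,b[1])]
rows(W,1)
```

```text
tcp [0.6137 0.1735 0.0917] q~ 0.43 off 0.0002 Fsq 4.96 F [-5.4 -0.4 -2.2]
[-0.0004,0.0027,0.0075,0.0578,-0.0017,0.0013],
[-0.0004,0.0040,0.0140,0.1215,-0.0016,0.0014],
[-0.0004,0.0047,0.0206,0.1851,-0.0016,0.0015],
[-0.0004,0.0047,0.0273,0.2488,-0.0015,0.0015],
[-0.0005,0.0041,0.0339,0.3125,-0.0014,0.0016],
[-0.0005,0.0036,0.0371,0.3443,-0.0014,0.0016],
[-0.0104,0.0164,0.0157,0.3443,-0.0014,0.0016],
[-0.0729,0.0163,0.0155,0.3443,-0.0014,0.0016],
[-0.1354,0.0162,0.0153,0.3443,-0.0014,0.0016],
```

View pics/s10.png

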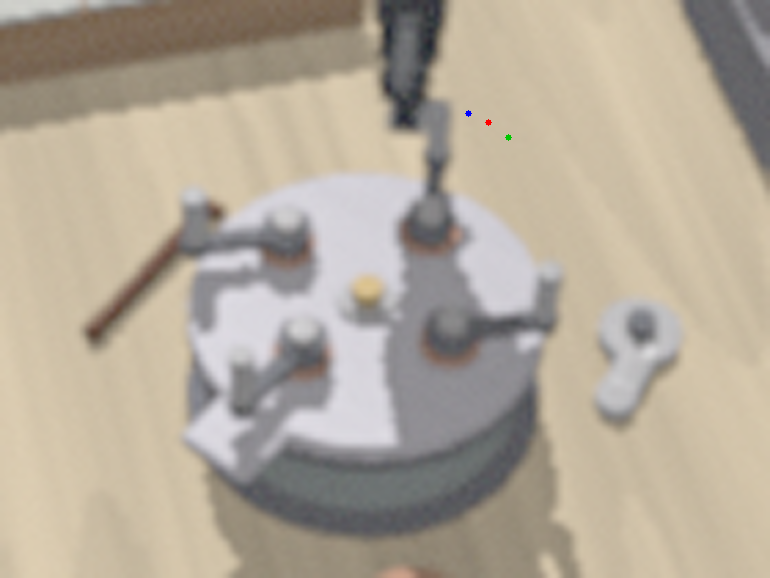

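Lever 3 follows: its post has reached (437,105), with Fsq at 5 N. I bring it to outward, then back off and lift.

apply_moves(motion=[[[0, 0.0027, 0.0075, 0.058, -0.001, 0.001], [0, 0.004, 0.014, 0.122, -0.001, 0.001], [0, 0.0047, 0.0206, 0.185, -0.001, 0.001], [0, 0.0047, 0.0273, 0.249, -0.001, 0.001], [0, 0.0041, 0.0339, 0.313, -0.001, 0.001], [0, 0.0035, 0.038, 0.344, -0.001, 0.001], [0, 0.0035, 0.039, 0.344, -0.001, 0.001], [-0.01, 0.0164, 0.0157, 0.344, -0.001, 0.001], [-0.073, 0.0164, 0.0157, 0.344, -0.001, 0.001], [-0.135, 0.0164, 0.0157, 0.344, -0.001, 0.001]]])

```text
time: 11.35
tool_pos: [0.6301, 0.1828, 0.2031]
tool_rot: [0.98, 1.566, 0.072]
ft_force: [0.6, 0.5, 0.7]
opening: -0.0001
```

Run:
```python
from plan import *
mlook("s11",3)
xy,phi,d,h=lever(2,p[4],.014);s,t,r=axes();print(xy,t,s["joint_positions"].round(2))
rows([(xy,.2,phi)],-1)
```

```text
[0.48432995 0.10246192] [0.63208261 0.18309802 0.2127183 ] [ 0.23  0.24  1.05 -0.    1.84 -0.43]
[0.0125,-0.2078,-0.0344,0.4671,0.0012,-0.0109],
```

View pics/s11.png

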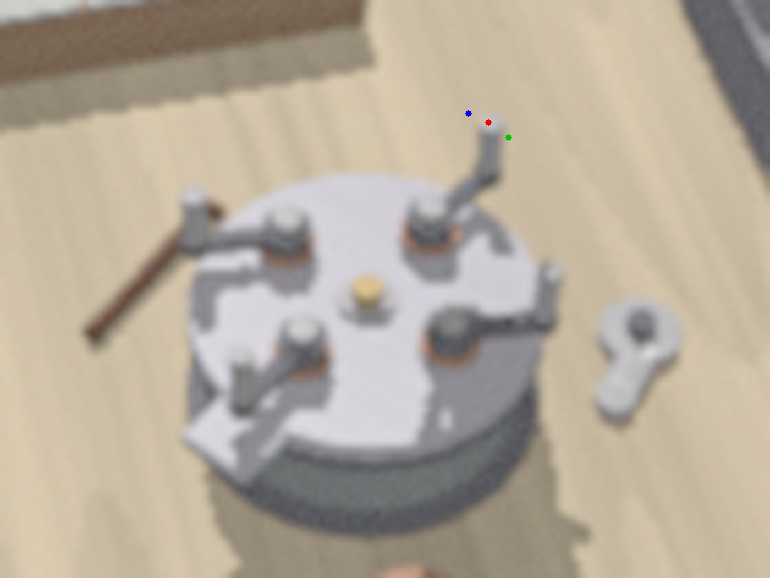

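Lever 3 is at 1.0. Next is lever 2.

apply_moves(motion=[[[0.0125, -0.2078, -0.0344, 0.467, 0, -0.008], [0.0125, -0.2078, -0.0344, 0.467, 0, -0.008], [0.0125, -0.2078, -0.0344, 0.467, 0, -0.008], [0.0125, -0.2078, -0.0344, 0.467, 0, -0.008], [0.0125, -0.2078, -0.0344, 0.467, 0, -0.008]]])

```text
time: 12.02
tool_pos: [0.4827, 0.1016, 0.1918]
tool_rot: [-0.954, 1.565, -2.595]
ft_force: [-0.9, -0.3, 0.9]
opening: -0.0001
```

Run:
```python
from plan import *
i=2;xy,phi,d,h=lever(i,p[4],.014);s,t,r=axes();print(xy,t,s["joint_positions"].round(2))
W=[(xy,.15,phi),(xy,.11,phi),(xy,.092,phi)]
W+=[(lever(i,q)[0],.092,lever(i,q)[1]) for q in(.2,.3,.4,.5)]
rows(W,-1)
```

```text
[0.48432995 0.10246192] [0.48272757 0.10155234 0.19178473] [ 0.14 -0.19  1.52 -0.    1.82  0.21]
[0.0522,0.0022,-0.0015,0.0007,0.0022,0.0031],
[0.1022,0.0024,-0.0016,0.0007,0.0022,0.0031],
[0.1247,0.0025,-0.0017,0.0007,0.0022,0.0031],
[0.1246,0.0016,-0.0222,0.0309,0.0023,0.0030],
[0.1246,-0.0001,-0.0286,0.0945,0.0024,0.0029],
[0.1246,-0.0010,-0.0352,0.1582,0.0026,0.0028],
[0.1246,-0.0014,-0.0418,0.2218,0.0027,0.0027],
```

apply_moves(motion=[[[0.052, 0.001, -0.001, 0, 0.002, 0.003], [0.102, 0.0015, -0.001, 0, 0.002, 0.003], [0.1247, 0.002, -0.0015, 0, 0.002, 0.003], [0.1247, 0.0016, -0.0222, 0.031, 0.002, 0.003], [0.1247, 0, -0.0286, 0.094, 0.002, 0.003], [0.1247, -0.001, -0.0352, 0.158, 0.002, 0.003], [0.1247, -0.0014, -0.0418, 0.222, 0.002, 0.003]]])

```text
time: 12.9
tool_pos: [0.4825, 0.1335, 0.0903]
tool_rot: [-0.518, 1.563, -2.51]
ft_force: [-4.0, -5.4, -2.1]
opening: -0.0
```

Run:
```python
from plan import *
i=2;mlook("s12",i); turn_of(i);s,t,r=axes()
Q=[.6,.7,.8,.9,1.0,1.03]
W=[(lever(i,q)[0],.092,lever(i,q)[1]) for q in Q]
b=lever(i,1.0,.02);W+=[(b[0],.1,b[1]),(b[0],.15,b[1]),(b[0],.2,b[1])]
rows(W,-1)
```

```text
tcp [0.4825 0.1341 0.0903] q~ 0.488 off 0.0009 Fsq 4.99 F [-3.  -4.2 -3. ]
[-0.0022,-0.0012,-0.0075,0.0590,0.0039,0.0022],
[-0.0023,-0.0026,-0.0140,0.1227,0.0040,0.0020],
[-0.0023,-0.0033,-0.0206,0.1863,0.0041,0.0018],
[-0.0023,-0.0033,-0.0273,0.2500,0.0042,0.0016],
[-0.0024,-0.0026,-0.0339,0.3137,0.0043,0.0014],
[-0.0024,-0.0023,-0.0358,0.3328,0.0043,0.0013],
[-0.0122,-0.0145,-0.0118,0.3137,0.0043,0.0014],
[-0.0747,-0.0147,-0.0114,0.3137,0.0043,0.0014],
[-0.1372,-0.0150,-0.0110,0.3137,0.0043,0.0014],
```

View pics/s12.png

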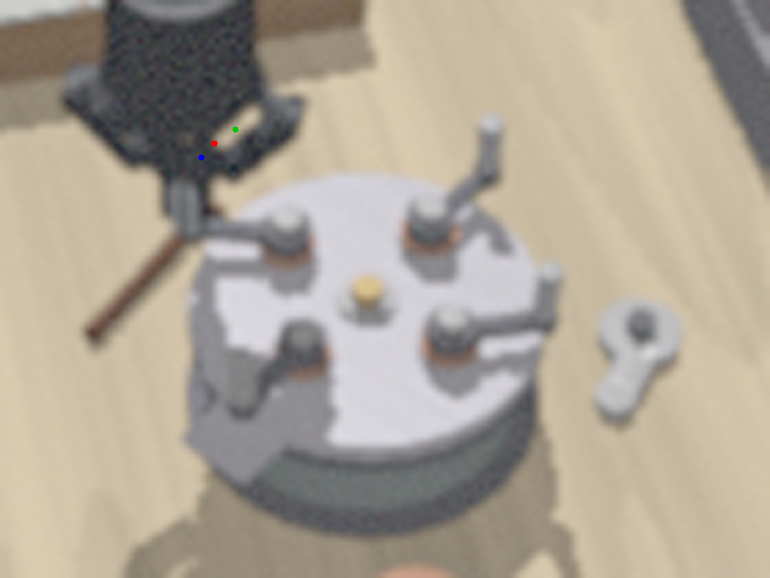

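apply_moves(motion=[[[0, -0.0012, -0.0075, 0.059, 0.003, 0.002], [0, -0.0026, -0.014, 0.123, 0.003, 0.002], [0, -0.0033, -0.0206, 0.186, 0.003, 0.002], [0, -0.0033, -0.0273, 0.25, 0.003, 0.002], [0, -0.003, -0.03, 0.28, 0.003, 0.002]]])

```text
time: 13.58
tool_pos: [0.4895, 0.1576, 0.0903]
tool_rot: [-0.501, 1.569, -2.931]
ft_force: [-7.2, -0.6, -0.2]
opening: 0.0002
```

Run:
```python
from plan import *
i=2;mlook("s13",i); turn_of(i);s,t,r=axes()
print([((proj("side",[*lever(2,q)[3],.101])[0]+.5-[205,110])*5.5).round().tolist() for q in(.15,.3,.5,.7,.8,.9)])
Q=[.98,1.05,1.07]
W=[(lever(i,q)[0],.092,lever(i,q)[1]) for q in Q]
b=lever(i,1.0,.02);W+=[(b[0],.1,b[1]),(b[0],.15,b[1]),(b[0],.2,b[1])]
rows(W,-1)
```

```text
tcp [0.4896 0.1577 0.0904] q~ 0.948 off 0.0009 Fsq 5.68 F [-6.8 -0.8 -0.7]
[[195.0, 244.0], [194.0, 234.0], [196.0, 220.0], [201.0, 207.0], [205.0, 201.0], [210.0, 195.0]]
[-0.0020,0.0004,-0.0024,0.0240,0.0010,0.0006],
[-0.0021,-0.0008,-0.0068,0.0686,0.0010,0.0006],
[-0.0021,-0.0011,-0.0081,0.0813,0.0010,0.0006],
[-0.0120,-0.0014,0.0213,0.0368,0.0010,0.0006],
[-0.0745,-0.0015,0.0214,0.0368,0.0010,0.0006],
[-0.1370,-0.0016,0.0215,0.0368,0.0010,0.0006],
```

View pics/s13.png

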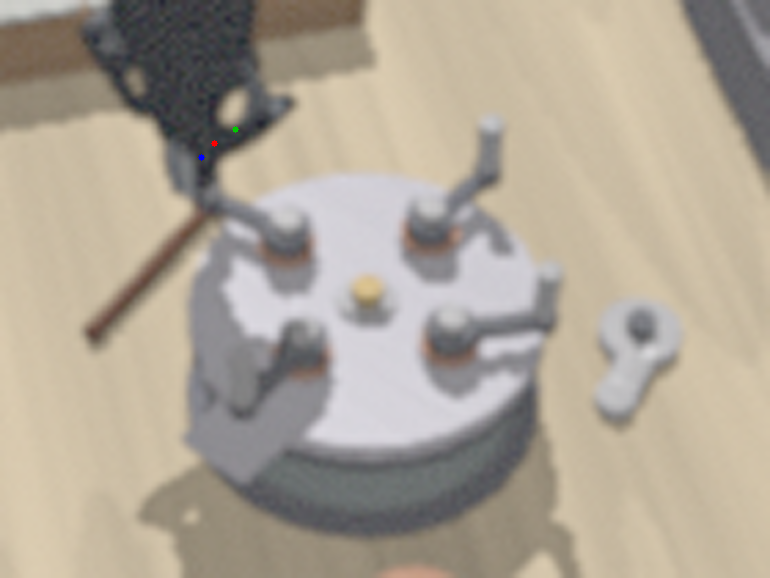

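apply_moves(motion=[[[0, 0.0004, -0.0024, 0.024, 0.001, 0], [0, -0.0008, -0.0068, 0.069, 0.001, 0], [0, -0.0015, -0.0112, 0.1, 0.001, 0], [0, -0.0015, -0.0112, 0.1, 0.001, 0], [-0.01, -0.0015, 0.0213, 0.05, 0.001, 0], [-0.0745, -0.0015, 0.0213, 0.037, 0.001, 0], [-0.137, -0.0015, 0.0213, 0.037, 0.001, 0]]])

```text
time: 14.5
tool_pos: [0.4768, 0.1471, 0.2017]
tool_rot: [2.806, 1.567, 0.32]
ft_force: [1.5, 0.9, 1.3]
opening: -0.0003
```

Run:
```python
from plan import *
mlook("s14",2)
xy,phi,d,h=lever(4,p[6],.014);s,t,r=axes();print(xy,t,s["joint_positions"].round(2))
rows([(xy,.2,phi)],1)
```

```text
[0.65518582 0.07228827] [0.4790918  0.14762158 0.21042965] [ 0.23 -0.19  1.48  0.    1.83  1.15]
[0.0161,0.2087,-0.1169,-0.5430,-0.0071,-0.0077],
```

View pics/s14.png

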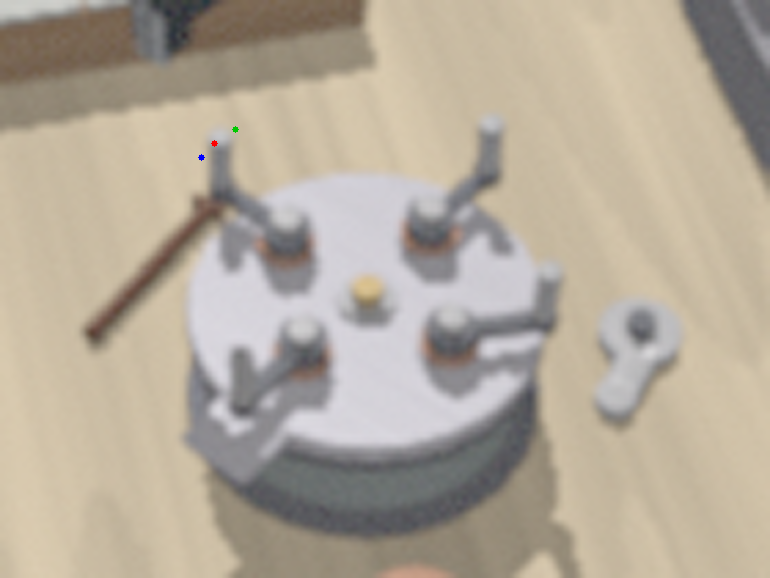

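Lever 2 is at about 1.07, within the band. Next is lever 4.

apply_moves(motion=[[[0.01, 0.2087, -0.1169, -0.543, 0, 0], [0.014, 0.2087, -0.1169, -0.543, 0, 0], [0.014, 0.2087, -0.1169, -0.543, 0, 0], [0.014, 0.2087, -0.1169, -0.543, 0, 0], [0.014, 0.2087, -0.1169, -0.543, 0, 0], [0.014, 0.2087, -0.1169, -0.543, 0, 0]]])

```text
time: 15.3
tool_pos: [0.6534, 0.0713, 0.1895]
tool_rot: [1.894, 1.567, 0.259]
ft_force: [1.0, 0.2, 0.6]
opening: 0.0001
```

Run:
```python
from plan import *
i=4;xy,phi,d,h=lever(i,p[6],.014);s,t,r=axes();print(xy,t,s["joint_positions"].round(2))
W=[(xy,.15,phi),(xy,.11,phi),(xy,.092,phi)]
W+=[(lever(i,q)[0],.092,lever(i,q)[1]) for q in(.2,.3,.4,.5)]
rows(W,1)
```

```text
[0.65518582 0.07228827] [0.65338945 0.07128591 0.18948871] [0.06 0.24 1.08 0.   1.81 0.12]
[0.0494,0.0020,-0.0013,-0.0012,-0.0009,-0.0026],
[0.0994,0.0018,-0.0013,-0.0012,-0.0009,-0.0026],
[0.1219,0.0017,-0.0012,-0.0012,-0.0009,-0.0026],
[0.1218,0.0029,0.0198,0.0341,-0.0009,-0.0026],
[0.1218,0.0044,0.0262,0.0978,-0.0011,-0.0025],
[0.1218,0.0054,0.0328,0.1614,-0.0012,-0.0025],
[0.1218,0.0057,0.0394,0.2251,-0.0013,-0.0024],
```

apply_moves(motion=[[[0.049, 0.002, -0.001, 0, 0, -0.002], [0.099, 0.0018, -0.001, 0, 0, -0.002], [0.122, 0.0017, -0.001, 0, 0, -0.002], [0.122, 0.0027, 0.0198, 0.034, 0, -0.002], [0.122, 0.004, 0.0262, 0.098, 0, -0.002], [0.122, 0.005, 0.0328, 0.161, 0, -0.002], [0.122, 0.0053, 0.0394, 0.225, 0, -0.002]]])

```text
time: 16.18
tool_pos: [0.6559, 0.04, 0.0938]
tool_rot: [2.976, 1.566, 0.981]
ft_force: [0.7, 4.9, -1.0]
opening: 0.0001
```

Run:
```python
from plan import *
i=4;mlook("s15",i); turn_of(i);s,t,r=axes()
Q=[.6,.7,.8,.9,1.0,1.05]
W=[(lever(i,q)[0],.092,lever(i,q)[1]) for q in Q]
b=lever(i,1.0,.02);W+=[(b[0],.1,b[1]),(b[0],.15,b[1]),(b[0],.2,b[1])]
rows(W,1)
```

```text
tcp [0.6559 0.0393 0.0938] q~ 0.506 off 0.0003 Fsq 3.62 F [-0.4  4.1 -1.8]
[0.0023,0.0022,0.0058,0.0573,-0.0030,-0.0006],
[0.0022,0.0036,0.0123,0.1210,-0.0030,-0.0004],
[0.0022,0.0043,0.0189,0.1846,-0.0030,-0.0003],
[0.0022,0.0043,0.0255,0.2483,-0.0031,-0.0001],
[0.0021,0.0037,0.0321,0.3119,-0.0031,0.0000],
[0.0021,0.0031,0.0354,0.3438,-0.0031,0.0001],
[-0.0078,0.0154,0.0100,0.3119,-0.0031,0.0000],
[-0.0703,0.0155,0.0097,0.3119,-0.0031,0.0000],
[-0.1328,0.0156,0.0095,0.3119,-0.0031,0.0000],
```

View pics/s15.png

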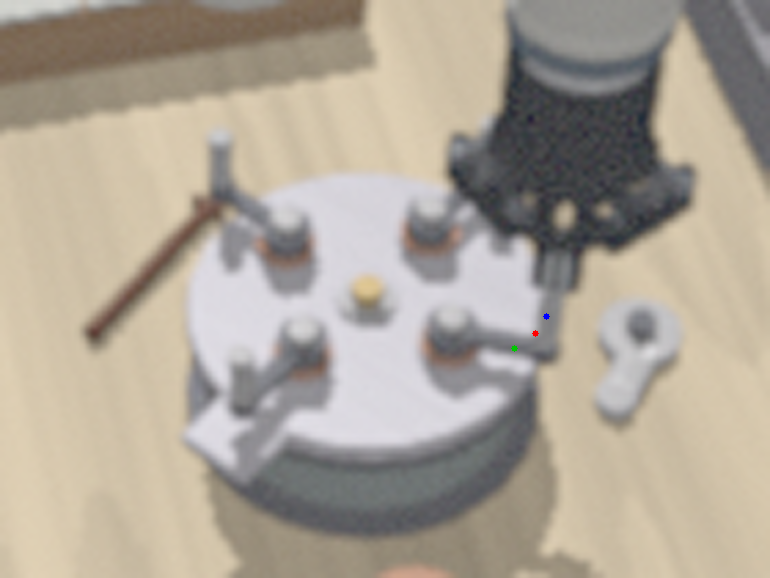

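apply_moves(motion=[[[0, 0.0022, 0.0058, 0.057, -0.003, 0], [0, 0.0036, 0.0123, 0.121, -0.003, 0], [0, 0.0043, 0.0189, 0.185, -0.003, 0], [0, 0.0043, 0.0255, 0.248, -0.003, 0], [0, 0.0037, 0.0321, 0.312, -0.003, 0], [0, 0.0031, 0.035, 0.344, -0.003, 0], [0, 0.0031, 0.036, 0.344, -0.003, 0], [-0.008, 0.015, 0.01, 0.32, -0.003, 0], [-0.07, 0.015, 0.01, 0.31, -0.003, 0], [-0.133, 0.015, 0.01, 0.31, -0.003, 0]]])

```text
time: 17.48
tool_pos: [0.6631, 0.026, 0.2011]
tool_rot: [0.678, 1.568, -1.799]
ft_force: [0.7, 0.4, 0.6]
opening: 0.0
```

Run:
```python
from plan import *
mlook("s16",4)
xy,phi,d,h=lever(1,1.0,.014);s,t,r=axes();print(xy,t,s["joint_positions"].round(2))
rows([(xy,.2,phi)],-1)
```

```text
[ 0.50590493 -0.00203687] [0.66505902 0.02590113 0.21100181] [-0.01  0.26  1.02 -0.    1.85  0.9 ]
[0.0114,-0.0952,0.1783,-0.9930,0.0010,-0.0088],
```

View pics/s16.png

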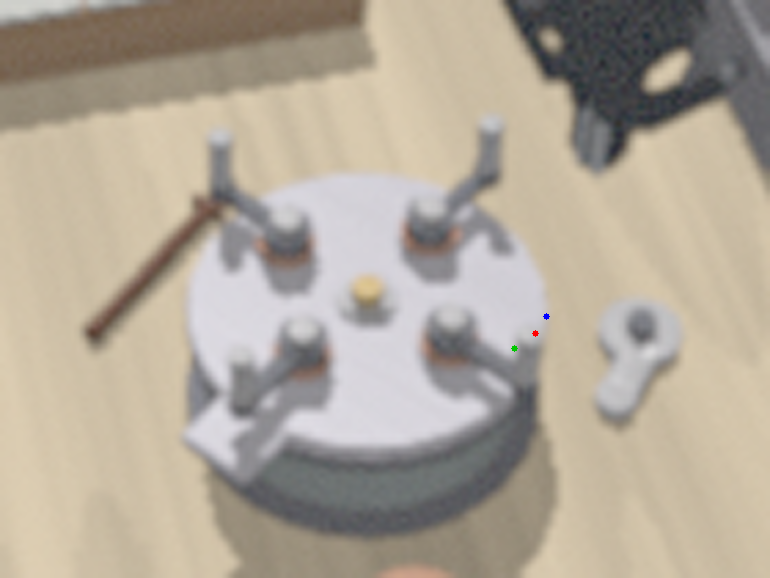

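All four levers point outward and the first pass is done at 17.5 s. The second pass starts with lever 1.

apply_moves(motion=[[[0.0114, -0.0952, 0.1783, -0.993, 0, 0], [0.0114, -0.0952, 0.1783, -0.993, 0, 0], [0.0114, -0.0952, 0.1783, -0.993, 0, 0], [0.0114, -0.0952, 0.1783, -0.993, 0, 0], [0.0114, -0.0952, 0.1783, -0.993, 0, 0], [0.0114, -0.0952, 0.1783, -0.993, 0, 0], [0.0114, -0.0952, 0.1783, -0.993, 0, 0], [0.0114, -0.0952, 0.1783, -0.993, 0, 0], [0.0114, -0.0952, 0.1783, -0.993, 0, 0]]])

```text
time: 18.65
tool_pos: [0.5042, -0.0021, 0.1918]
tool_rot: [-0.185, 1.567, -1.099]
ft_force: [-0.7, -0.1, 0.1]
opening: -0.0
```

Run:
```python
from plan import *
i=1;xy,phi,d,h=lever(i,1.0,.014);s,t,r=axes();print(xy,t,s["joint_positions"].round(2))
W=[(xy,.15,phi),(xy,.11,phi),(xy,.092,phi)]
W+=[(lever(i,q)[0],.092,lever(i,q)[1]) for q in(1.0,1.1,1.2,1.3,1.38)]
rows(W,-1)
```

```text
[ 0.50590493 -0.00203687] [ 0.50421422 -0.00212569  0.19179742] [-0.07 -0.17  1.5  -0.    1.81 -0.73]
[0.0522,0.0018,0.0010,0.0020,0.0021,0.0004],
[0.1022,0.0018,0.0009,0.0020,0.0021,0.0004],
[0.1247,0.0018,0.0008,0.0020,0.0021,0.0004],
[0.1247,0.0019,-0.0167,0.0020,0.0021,0.0004],
[0.1247,-0.0000,-0.0231,0.0657,0.0021,0.0003],
[0.1247,-0.0013,-0.0296,0.1294,0.0021,0.0002],
[0.1246,-0.0019,-0.0362,0.1930,0.0021,0.0001],
[0.1246,-0.0019,-0.0415,0.2439,0.0021,-0.0000],
```

apply_moves(motion=[[[0.052, 0.0018, 0.001, 0.002, 0.002, 0], [0.102, 0.0018, 0.001, 0.002, 0.002, 0], [0.125, 0.0018, 0.001, 0.002, 0.002, 0], [0.125, 0.0018, -0.0167, 0.002, 0.002, 0], [0.125, 0, -0.0231, 0.066, 0.002, 0], [0.125, -0.0013, -0.0296, 0.129, 0.002, 0], [0.125, -0.0019, -0.0362, 0.193, 0.002, 0], [0.125, -0.0019, -0.0415, 0.244, 0.002, 0], [0.125, -0.0019, -0.0415, 0.244, 0.002, 0]]])

```text
time: 19.77
tool_pos: [0.4822, 0.0234, 0.0914]
tool_rot: [-1.102, 1.569, -2.402]
ft_force: [-1.5, -5.2, 0.2]
opening: 0.0
```

```bash
cat >> plan.py <<'E'
def nxt(i,sgn,dist=(.002,.004,.005)):
    """present turn/force, and rows advancing along the arc by each of dist (m at handle) from the present pose (relative move, keeps the offset)"""
    q=turn_of(i);s,t,r=axes()
    x0,phi0,d0,h0=lever(i,q);Rc=r
    for k in dist:
        x1,phi1,_,_=lever(i,q+k/.05)
        # follow arc while keeping the present tool heading offset: pure relative
        M=Rc.as_matrix();head=np.arctan2(sgn*M[1,2],sgn*M[0,2])
        sh=Rc.inv().apply([*(x1-x0),0])/.8
        rot=(k/.05)/(np.pi/2)
        print(k,"[%.4f,%.4f,%.4f,%.4f,0,0]"%(*sh,rot),"head err",round(np.degrees((head-phi0+np.pi)%(2*np.pi)-np.pi),1), "radial err mm",round(1e3*float(np.dot(t[:2]-x0,(h0-(x0+d0*HZ)+[np.sin(-0),0])*0+np.array([-d0[1],d0[0]]))),1))
E
python3 - <<'E'
from plan import *
mlook("s17",1);nxt(1,-1)
E
```

```text
tcp [0.4822 0.0235 0.0914] q~ 1.394 off 0.0003 Fsq 4.87 F [-2.2 -5.6 -0.5]
0.002 [0.0000,-0.0008,-0.0025,0.0255,0,0] head err 0.7 radial err mm 0.3
0.004 [-0.0000,-0.0015,-0.0051,0.0509,0,0] head err 0.7 radial err mm 0.3
0.005 [-0.0000,-0.0019,-0.0064,0.0637,0,0] head err 0.7 radial err mm 0.3
```

View pics/s17.png

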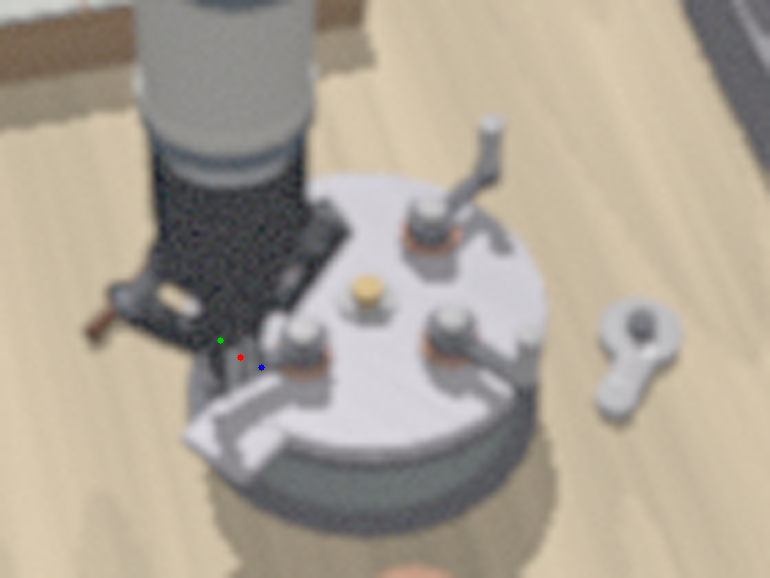

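Lever 1 is in contact at 4.9 N, which is friction only. I now take 5 mm steps along the arc and read the force after each one. The worst case per step is about 14 N.

apply_moves(motion=[[[0, -0.0019, -0.0064, 0.064, 0, 0], [0, -0.0019, -0.0064, 0.064, 0, 0]]])

```text
time: 20.08
tool_pos: [0.4792, 0.028, 0.0913]
tool_rot: [-1.34, 1.568, -2.741]
ft_force: [-2.8, -4.3, 0.5]
opening: 0.0001
```

```bash
python3 -c "
from plan import *
nxt(1,-1)"
```

```text
tcp [0.4792 0.028  0.0913] q~ 1.498 off 0.0004 Fsq 3.79 F [-2.8 -4.3  0.5]
0.002 [0.0000,-0.0008,-0.0025,0.0255,0,0] head err 0.9 radial err mm 0.4
0.004 [0.0000,-0.0015,-0.0051,0.0509,0,0] head err 0.9 radial err mm 0.4
0.005 [0.0000,-0.0018,-0.0064,0.0637,0,0] head err 0.9 radial err mm 0.4
```

apply_moves(motion=[[[0, -0.0019, -0.0064, 0.064, 0, 0], [0, -0.0019, -0.0064, 0.064, 0, 0]]])

```text
time: 20.32
tool_pos: [0.4767, 0.0327, 0.0913]
tool_rot: [-1.263, 1.568, -2.765]
ft_force: [-3.3, -4.9, 1.6]
opening: 0.0002
```

```bash
python3 -c "
from plan import *
turn_of(1)"
```

```text
tcp [0.4767 0.0327 0.0913] q~ 1.598 off 0.0007 Fsq 4.74 F [-3.3 -4.9  1.6]
```

apply_moves(motion=[[[0, -0.0019, -0.0064, 0.064, 0, 0], [0, -0.0019, -0.0064, 0.064, 0, 0]]])

```text
time: 20.58
tool_pos: [0.4746, 0.0375, 0.0913]
tool_rot: [-1.079, 1.567, -2.681]
ft_force: [-4.0, -6.4, 1.5]
opening: -0.0003
```

```bash
python3 -c "
from plan import *
turn_of(1)"
```

```text
tcp [0.4746 0.0375 0.0913] q~ 1.692 off 0.0009 Fsq 6.55 F [-4.  -6.4  1.5]
```

apply_moves(motion=[[[0, -0.0011, -0.0037, 0.038, 0, 0], [0, -0.0011, -0.0037, 0.038, 0, 0]]])

```text
time: 20.82
tool_pos: [0.4736, 0.0401, 0.0912]
tool_rot: [-0.955, 1.566, -2.617]
ft_force: [-5.0, -6.6, 0.7]
opening: -0.0
```

```bash
python3 -c "
from plan import *
turn_of(1)"
```

```text
tcp [0.4736 0.0401 0.0912] q~ 1.744 off 0.0012 Fsq 6.99 F [-5.  -6.6  0.7]
```

apply_moves(motion=[[[0, -0.0011, -0.0038, 0.038, 0, 0], [0, -0.0011, -0.0038, 0.038, 0, 0]]])

```text
time: 21.08
tool_pos: [0.4727, 0.0429, 0.0912]
tool_rot: [-0.872, 1.565, -2.594]
ft_force: [-6.5, -8.4, 2.3]
opening: -0.0004
```

```bash
python3 -c "
from plan import *
nxt(1,-1);mlook('s18',1)
u=[((proj('side',[*lever(1,q)[3],.137])[0]+.5-[205,110])*5.5).round().tolist() for q in(1.6,1.7,1.8)];print(u)
turn_of(1)"
```

```text
tcp [0.4727 0.0429 0.0912] q~ 1.798 off 0.0014 Fsq 9.23 F [-6.5 -8.4  2.3]
0.002 [-0.0000,-0.0009,-0.0025,0.0255,0,0] head err -0.3 radial err mm 1.3
0.004 [-0.0000,-0.0016,-0.0051,0.0509,0,0] head err -0.3 radial err mm 1.3
0.005 [-0.0000,-0.0020,-0.0063,0.0637,0,0] head err -0.3 radial err mm 1.3
[[208.0, 320.0], [206.0, 312.0], [205.0, 305.0]]
tcp [0.4727 0.0429 0.0913] q~ 1.798 off 0.0014 Fsq 9.51 F [-6.1 -8.7  1.7]
```

View pics/s18.png

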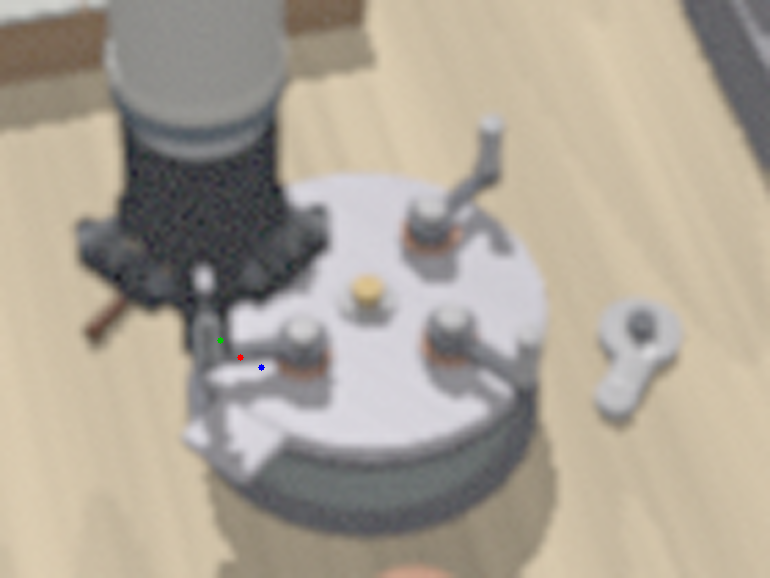

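Lever 1 is bottoming: the force has risen from about 5 to 9.4 N. I push a little further.

apply_moves(motion=[[[0, -0.0008, -0.0023, 0.02, 0, 0], [0, -0.0008, -0.0023, 0.02, 0, 0]]])

```text
time: 21.38
tool_pos: [0.4723, 0.0445, 0.0913]
tool_rot: [-0.786, 1.565, -2.538]
ft_force: [-6.4, -9.2, 2.3]
opening: -0.0001
```

```bash
python3 -c "
from plan import *
turn_of(1);grab_frame('top');turn_of(1)"
```

```text
tcp [0.4723 0.0445 0.0913] q~ 1.828 off 0.0015 Fsq 10.18 F [-6.4 -9.2  2.3]
tcp [0.4723 0.0445 0.0912] q~ 1.828 off 0.0015 Fsq 11.42 F [ -6.4 -10.5   2.8]
```

apply_moves(motion=[[[0, -0.0004, -0.0013, 0.012, 0, 0], [0, -0.0004, -0.0013, 0.012, 0, 0]]])

```text
time: 21.68
tool_pos: [0.4721, 0.0454, 0.0913]
tool_rot: [-0.744, 1.565, -2.516]
ft_force: [-7.0, -9.3, 3.1]
opening: -0.0001
```

```bash
python3 -c "
from plan import *
turn_of(1);grab_frame('top');turn_of(1)
s,t,r=axes();M=r.as_matrix();phi=np.arctan2(-M[1,2],-M[0,2]);dd=np.array([np.cos(phi),np.sin(phi)])
b=t[:2]-dd*.02
xy3,phi3,_,_=lever(3,1.0,.014)
rows([(b,.095,phi),(b,.16,phi),(b,.2,phi)],-1);rows([(xy3,.2,phi3)],1)"
```

```text
tcp [0.4721 0.0454 0.0913] q~ 1.844 off 0.0016 Fsq 10.43 F [-7.  -9.3  3.1]
tcp [0.4721 0.0454 0.0912] q~ 1.844 off 0.0016 Fsq 11.63 F [ -7.9 -10.3   2.1]
[-0.0046,-0.0000,0.0250,-0.0000,0.0029,0.0027],
[-0.0858,-0.0004,0.0254,-0.0000,0.0029,0.0027],
[-0.1358,-0.0006,0.0256,-0.0000,0.0029,0.0027],
[-0.1375,0.1649,-0.2002,-0.5435,0.0015,0.0037],
```

Lever 1 is firm at about 11 N, with an estimated crush of about 1 mm. I retreat and go to lever 3.

apply_moves(motion=[[[-0.003, 0, 0.025, 0, 0, 0], [-0.07, 0, 0.025, 0, 0, 0], [-0.13, 0, 0.025, 0, 0, 0], [-0.13, 0.165, -0.2, -0.543, 0, 0], [-0.13, 0.165, -0.2, -0.543, 0, 0], [-0.13, 0.165, -0.2, -0.543, 0, 0], [-0.13, 0.165, -0.2, -0.543, 0, 0], [-0.13, 0.165, -0.2, -0.543, 0, 0], [-0.13, 0.165, -0.2, -0.543, 0, 0]]])

```text
time: 22.85
tool_pos: [0.6348, 0.1791, 0.1941]
tool_rot: [-2.863, 1.568, 2.503]
ft_force: [0.3, -0.6, 0.1]
opening: 0.0001
```

Run:
```python
from plan import *
mlook("s19",3)
i=3;xy,phi,d,h=lever(i,1.0,.014);s,t,r=axes();print(xy,t,s["joint_positions"].round(2))
W=[(xy,.15,phi),(xy,.11,phi),(xy,.092,phi)]
W+=[(lever(i,q)[0],.092,lever(i,q)[1]) for q in(1.0,1.1,1.2,1.3,1.4)]
rows(W,1)
```

```text
[0.63384128 0.17636797] [0.63470297 0.17865406 0.19428699] [ 0.22  0.26  1.06  0.    1.83 -0.43]
[0.0554,-0.0026,0.0018,-0.0007,-0.0018,0.0004],
[0.1054,-0.0025,0.0019,-0.0007,-0.0018,0.0004],
[0.1279,-0.0025,0.0020,-0.0007,-0.0018,0.0004],
[0.1278,-0.0025,0.0195,-0.0007,-0.0018,0.0004],
[0.1278,-0.0005,0.0258,0.0629,-0.0018,0.0005],
[0.1278,0.0008,0.0323,0.1266,-0.0017,0.0006],
[0.1277,0.0014,0.0389,0.1903,-0.0017,0.0007],
[0.1277,0.0014,0.0456,0.2539,-0.0017,0.0008],
```

View pics/s19.png

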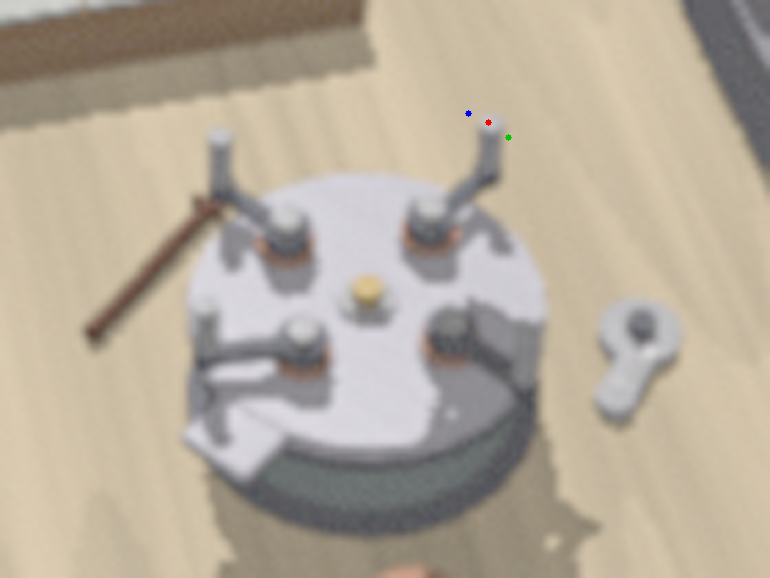

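Lever 1 stays at about 1.8 rad. I start lever 3.

apply_moves(motion=[[[0.055, -0.0026, 0.0018, 0, -0.001, 0], [0.105, -0.0025, 0.0018, 0, -0.001, 0], [0.128, -0.0025, 0.002, 0, -0.001, 0], [0.128, -0.0025, 0.0195, 0, -0.001, 0], [0.128, -0.0005, 0.0258, 0.063, -0.001, 0], [0.128, 0.0008, 0.0323, 0.127, -0.001, 0], [0.128, 0.0014, 0.0389, 0.19, -0.001, 0], [0.128, 0.0014, 0.0456, 0.254, -0.001, 0], [0.128, 0.0014, 0.0456, 0.254, -0.001, 0]]])

```text
time: 24.02
tool_pos: [0.6577, 0.1501, 0.0923]
tool_rot: [-2.366, 1.568, 2.599]
ft_force: [-2.3, 3.0, -2.4]
opening: 0.0004
```

```bash
python3 -c "
from plan import *
nxt(3,1)"
```

```text
tcp [0.6577 0.1501 0.0923] q~ 1.41 off 0.0001 Fsq 3.52 F [-2.3  3.  -2.4]
0.002 [-0.0000,0.0008,0.0025,0.0255,0,0] head err 0.5 radial err mm -0.0
0.004 [-0.0000,0.0015,0.0051,0.0509,0,0] head err 0.5 radial err mm -0.0
0.005 [-0.0000,0.0019,0.0064,0.0637,0,0] head err 0.5 radial err mm -0.0
```

apply_moves(motion=[[[0, 0.0019, 0.0064, 0.064, 0, 0], [0, 0.0019, 0.0064, 0.064, 0, 0]]])

```text
time: 24.28
tool_pos: [0.6601, 0.1461, 0.0923]
tool_rot: [-2.336, 1.567, 2.529]
ft_force: [-3.1, 3.8, -1.0]
opening: -0.0003
```

```bash
python3 -c "
from plan import *
turn_of(3)"
```

```text
tcp [0.6601 0.1461 0.0923] q~ 1.498 off 0.0001 Fsq 4.26 F [-3.1  3.8 -1. ]
```

apply_moves(motion=[[[0, 0.0019, 0.0064, 0.064, 0, 0], [0, 0.0019, 0.0064, 0.064, 0, 0]]])

```text
time: 24.52
tool_pos: [0.6621, 0.142, 0.0923]
tool_rot: [-2.36, 1.566, 2.405]
ft_force: [-5.4, 5.6, -1.4]
opening: -0.0001
```

```bash
python3 -c "
from plan import *
turn_of(3)"
```

```text
tcp [0.6621 0.142  0.0923] q~ 1.582 off 0.0001 Fsq 5.93 F [-5.4  5.6 -1.4]
```

apply_moves(motion=[[[0, 0.0011, 0.0038, 0.038, 0, 0], [0, 0.0011, 0.0038, 0.038, 0, 0]]])

```text
time: 24.78
tool_pos: [0.663, 0.1399, 0.0923]
tool_rot: [-2.448, 1.565, 2.259]
ft_force: [-5.0, 7.5, -1.7]
opening: 0.0001
```

```bash
python3 -c "
from plan import *
turn_of(3)"
```

```text
tcp [0.663  0.1399 0.0923] q~ 1.626 off 0.0001 Fsq 7.59 F [-5.   7.5 -1.7]
```

apply_moves(motion=[[[0, 0.0011, 0.0037, 0.036, 0, 0], [0, 0.0011, 0.0037, 0.036, 0, 0]]])

```text
time: 25.02
tool_pos: [0.6638, 0.1376, 0.0923]
tool_rot: [-2.496, 1.564, 2.155]
ft_force: [-5.3, 10.3, -0.6]
opening: -0.0
```

```bash
python3 -c "
from plan import *
turn_of(3);grab_frame('top');turn_of(3)"
```

```text
tcp [0.6638 0.1376 0.0923] q~ 1.672 off 0.0001 Fsq 10.15 F [-5.3 10.3 -0.6]
tcp [0.6638 0.1376 0.0923] q~ 1.672 off 0.0001 Fsq 10.72 F [-5.1 10.8 -1.4]
```

apply_moves(motion=[[[0, 0.0005, 0.0018, 0.016, 0, 0], [0, 0.0005, 0.0018, 0.016, 0, 0]]])

```text
time: 25.32
tool_pos: [0.6641, 0.1367, 0.0923]
tool_rot: [-2.554, 1.564, 2.072]
ft_force: [-5.2, 12.1, -1.7]
opening: 0.0004
```

```bash
python3 -c "
from plan import *
turn_of(3);mlook('s20',3);turn_of(3)
s,t,r=axes();M=r.as_matrix();phi=np.arctan2(M[1,2],M[0,2]);dd=np.array([np.cos(phi),np.sin(phi)])
b=t[:2]-dd*.02
xy2,phi2,_,_=lever(2,1.05,.014);print(s['joint_positions'].round(2))
rows([(b,.095,phi),(b,.16,phi),(b,.2,phi)],1);rows([(xy2,.2,phi2)],1);rows([(xy2,.2,phi2)],-1)"
```

```text
tcp [0.6641 0.1367 0.0923] q~ 1.69 off 0.0 Fsq 11.86 F [-5.2 12.1 -1.7]
tcp [0.6641 0.1367 0.0923] q~ 1.69 off 0.0001 Fsq 10.83 F [-4.9 11.  -1.6]
[0.15 0.31 1.18 0.01 1.66 0.24]
[-0.0032,-0.0000,-0.0250,0.0000,-0.0035,0.0024],
[-0.0845,-0.0003,-0.0255,0.0000,-0.0035,0.0024],
[-0.1345,-0.0005,-0.0257,0.0000,-0.0035,0.0024],
[-0.1337,-0.2295,-0.0027,-1.4384,-0.0046,-0.0027],
[-0.1337,-0.2295,-0.0027,0.5616,-0.0023,0.0038],
```

View pics/s20.png

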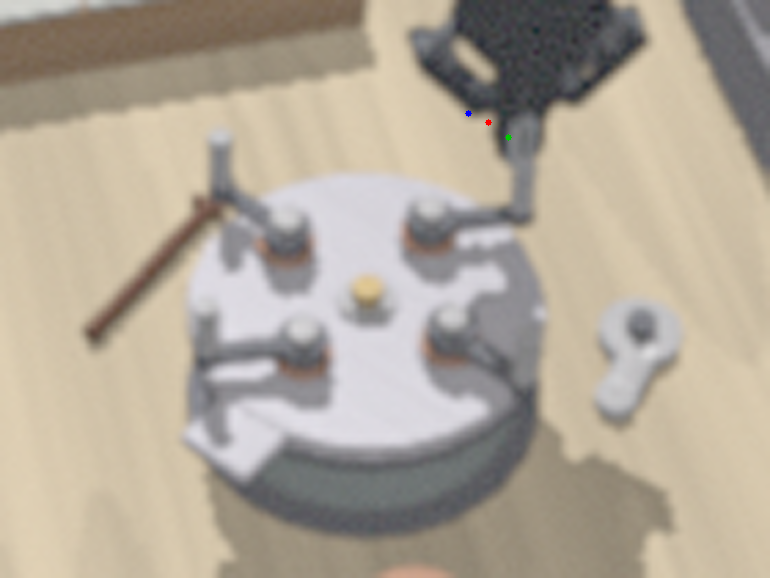

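Lever 3 is firm at about 11.4 N. I retreat and go to lever 2.

apply_moves(motion=[[[-0.003, 0, -0.025, 0, 0, 0], [-0.07, 0, -0.025, 0, 0, 0], [-0.13, 0, -0.025, 0, 0, 0], [-0.13, -0.2295, -0.0027, 0.56, 0, 0], [-0.13, -0.2295, -0.0027, 0.56, 0, 0], [-0.13, -0.2295, -0.0027, 0.56, 0, 0], [-0.13, -0.2295, -0.0027, 0.56, 0, 0], [-0.13, -0.2295, -0.0027, 0.56, 0, 0], [-0.13, -0.2295, -0.0027, 0.56, 0, 0]]])

```text
time: 26.5
tool_pos: [0.483, 0.1514, 0.1971]
tool_rot: [2.283, 1.57, -0.256]
ft_force: [-0.0, 0.4, -0.1]
opening: 0.0002
```

Run:
```python
from plan import *
mlook("s21",2)
i=2;xy,phi,d,h=lever(i,1.05,.014);s,t,r=axes();print(xy,t,s["joint_positions"].round(2))
W=[(xy,.15,phi),(xy,.11,phi),(xy,.092,phi)]
W+=[(lever(i,q)[0],.092,lever(i,q)[1]) for q in(1.0,1.1,1.2,1.3,1.4)]
rows(W,-1)
```

```text
[0.48175393 0.15389683] [0.48292442 0.15137637 0.19661355] [ 0.24 -0.16  1.49 -0.    1.82  1.2 ]
[0.0583,-0.0034,-0.0006,0.0012,0.0003,-0.0000],
[0.1083,-0.0034,-0.0006,0.0012,0.0003,-0.0000],
[0.1308,-0.0034,-0.0006,0.0012,0.0003,-0.0000],
[0.1308,-0.0022,-0.0150,-0.0306,0.0003,-0.0000],
[0.1308,-0.0044,-0.0213,0.0331,0.0003,-0.0000],
[0.1308,-0.0060,-0.0277,0.0967,0.0003,-0.0000],
[0.1308,-0.0070,-0.0343,0.1604,0.0003,-0.0000],
[0.1308,-0.0073,-0.0409,0.2240,0.0003,-0.0001],
```

View pics/s21.png

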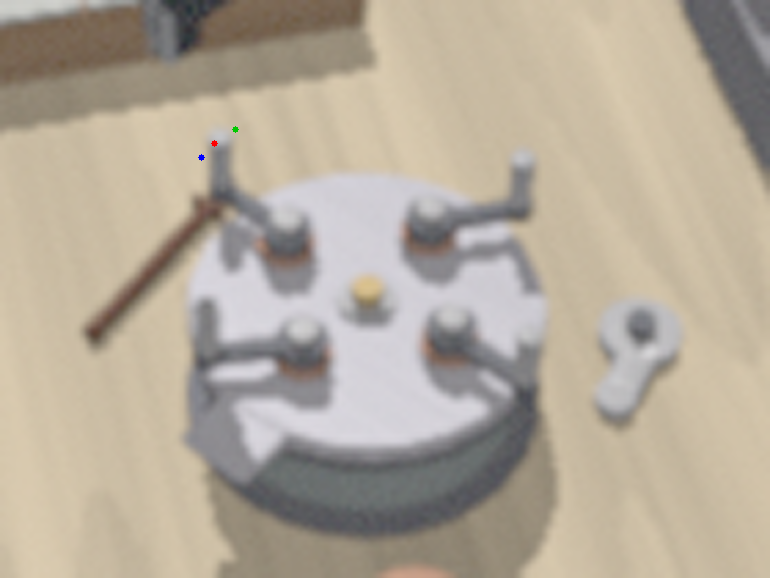

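apply_moves(motion=[[[0.058, -0.003, -0.0006, 0.001, 0, 0], [0.108, -0.003, -0.0006, 0.001, 0, 0], [0.131, -0.003, -0.0006, 0.001, 0, 0], [0.131, -0.0024, -0.015, 0, 0, 0], [0.131, -0.0044, -0.0213, 0.033, 0, 0], [0.131, -0.006, -0.0277, 0.097, 0, 0], [0.131, -0.007, -0.0343, 0.16, 0, 0], [0.131, -0.0073, -0.0409, 0.224, 0, 0], [0.131, -0.0073, -0.0409, 0.224, 0, 0]]])

```text
time: 27.68
tool_pos: [0.5064, 0.1751, 0.0921]
tool_rot: [-0.067, 1.569, -2.957]
ft_force: [-3.6, -1.7, 1.9]
opening: 0.0003
```

```bash
python3 -c "
from plan import *
nxt(2,-1)"
```

```text
tcp [0.5064 0.1751 0.0921] q~ 1.402 off 0.0004 Fsq 3.89 F [-3.6 -1.7  1.9]
0.002 [-0.0000,-0.0008,-0.0025,0.0255,0,0] head err 0.0 radial err mm 0.3
0.004 [-0.0000,-0.0016,-0.0051,0.0509,0,0] head err 0.0 radial err mm 0.3
0.005 [-0.0000,-0.0019,-0.0064,0.0637,0,0] head err 0.0 radial err mm 0.3
```

apply_moves(motion=[[[0, -0.0019, -0.0064, 0.064, 0, 0], [0, -0.0019, -0.0064, 0.064, 0, 0]]])

```text
time: 27.92
tool_pos: [0.5105, 0.1779, 0.092]
tool_rot: [-0.167, 1.568, 3.126]
ft_force: [-5.9, -0.5, 3.5]
opening: -0.0006
```

```bash
python3 -c "
from plan import *
turn_of(2)"
```

```text
tcp [0.5105 0.1779 0.092 ] q~ 1.494 off 0.0006 Fsq 5.93 F [-5.9 -0.5  3.5]
```

apply_moves(motion=[[[0, -0.0015, -0.0051, 0.051, 0, 0], [0, -0.0015, -0.0051, 0.051, 0, 0]]])

```text
time: 28.18
tool_pos: [0.5138, 0.1798, 0.092]
tool_rot: [-0.108, 1.567, 3.106]
ft_force: [-8.9, -1.7, 3.5]
opening: -0.0
```

```bash
python3 -c "
from plan import *
turn_of(2)"
```

```text
tcp [0.5138 0.1798 0.092 ] q~ 1.566 off 0.0008 Fsq 8.99 F [-8.9 -1.7  3.5]
```

apply_moves(motion=[[[0, -0.0008, -0.0025, 0.024, 0, 0], [0, -0.0008, -0.0025, 0.024, 0, 0]]])

```text
time: 28.42
tool_pos: [0.5153, 0.1806, 0.092]
tool_rot: [-0.058, 1.566, 3.118]
ft_force: [-9.6, -0.8, 4.0]
opening: 0.0002
```

```bash
python3 -c "
from plan import *
turn_of(2);grab_frame('top');turn_of(2)"
```

```text
tcp [0.5153 0.1806 0.092 ] q~ 1.596 off 0.0009 Fsq 9.61 F [-9.6 -0.8  4. ]
tcp [0.5153 0.1806 0.092 ] q~ 1.596 off 0.0009 Fsq 8.95 F [-8.9 -0.8  4.1]
```

apply_moves(motion=[[[0, -0.0007, -0.0025, 0.022, 0, 0], [0, -0.0007, -0.0025, 0.022, 0, 0]]])

```text
time: 28.72
tool_pos: [0.517, 0.1813, 0.092]
tool_rot: [-0.051, 1.566, 3.09]
ft_force: [-10.3, 0.3, 4.9]
opening: -0.0
```

```bash
python3 -c "
from plan import *
turn_of(2);mlook('s22',2);turn_of(2)"
```

```text
tcp [0.517  0.1813 0.092 ] q~ 1.63 off 0.001 Fsq 10.27 F [-10.3   0.3   4.9]
tcp [0.517  0.1814 0.092 ] q~ 1.63 off 0.001 Fsq 10.63 F [-10.6  -1.2   5.3]
```

View pics/s22.png

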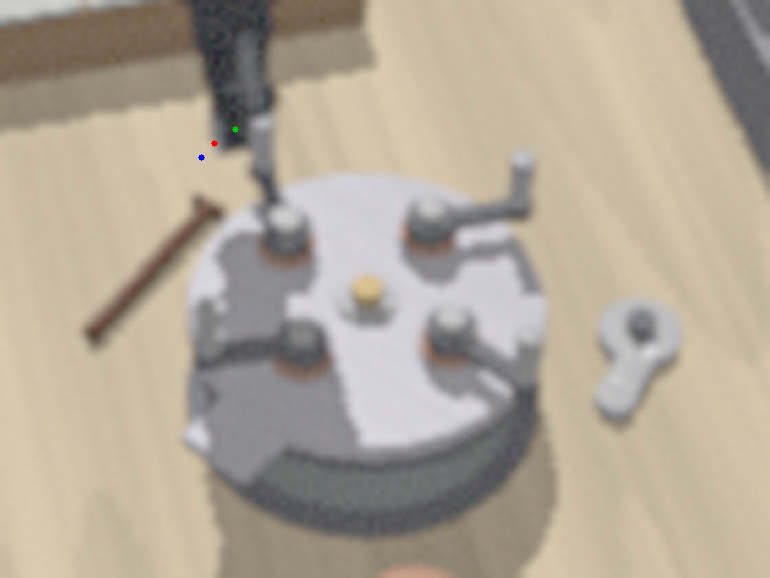

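apply_moves(motion=[[[0, -0.0005, -0.0018, 0.016, 0, 0], [0, -0.0005, -0.0018, 0.016, 0, 0]]])

```text
time: 29.02
tool_pos: [0.5181, 0.1818, 0.092]
tool_rot: [-0.036, 1.565, 3.081]
ft_force: [-11.8, -1.1, 5.7]
opening: -0.0003
```

```bash
python3 -c "
from plan import *
turn_of(2);grab_frame('top');turn_of(2)
s,t,r=axes();M=r.as_matrix();phi=np.arctan2(-M[1,2],-M[0,2]);dd=np.array([np.cos(phi),np.sin(phi)])
b=t[:2]-dd*.02
xy2,phi2,_,_=lever(4,1.05,.014);print(s['joint_positions'].round(2))
rows([(b,.095,phi),(b,.16,phi),(b,.2,phi)],-1);rows([(xy2,.2,phi2)],1);rows([(xy2,.2,phi2)],-1)"
```

```text
tcp [0.5181 0.1818 0.092 ] q~ 1.654 off 0.001 Fsq 11.76 F [-11.8  -1.1   5.7]
tcp [0.5181 0.1818 0.092 ] q~ 1.654 off 0.001 Fsq 11.88 F [-11.9  -0.6   6.3]
[ 0.27 -0.03  1.55  0.    1.63  1.87]
[-0.0036,-0.0000,0.0250,-0.0000,0.0037,0.0002],
[-0.0849,-0.0000,0.0255,-0.0000,0.0037,0.0002],
[-0.1349,-0.0000,0.0258,-0.0000,0.0037,0.0002],
[-0.1361,0.1973,-0.1789,-0.3995,0.0035,0.0013],
[-0.1361,0.1973,-0.1789,1.6005,0.0017,-0.0046],
```

Lever 2 is firm at 11.8 N. I go to lever 4.

apply_moves(motion=[[[-0.003, 0, 0.025, 0, 0, 0], [-0.07, 0, 0.025, 0, 0, 0], [-0.13, 0, 0.025, 0, 0, 0], [-0.13, 0.197, -0.179, -0.4, 0, 0], [-0.13, 0.197, -0.179, -0.4, 0, 0], [-0.13, 0.197, -0.179, -0.4, 0, 0], [-0.13, 0.197, -0.179, -0.4, 0, 0], [-0.13, 0.197, -0.179, -0.4, 0, 0], [-0.13, 0.197, -0.179, -0.4, 0, 0]]])

```text
time: 30.2
tool_pos: [0.6589, 0.02, 0.1945]
tool_rot: [-0.548, 1.569, -3.088]
ft_force: [0.1, 0.1, 0.1]
opening: -0.0001
```

Run:
```python
from plan import *
mlook("s23",4)
i=4;xy,phi,d,h=lever(i,1.05,.014);s,t,r=axes();print(xy,t,s["joint_positions"].round(2))
W=[(xy,.15,phi),(xy,.11,phi),(xy,.092,phi)]
W+=[(lever(i,q)[0],.092,lever(i,q)[1]) for q in(1.0,1.1,1.2,1.3,1.4)]
rows(W,1)
```

```text
[0.65799228 0.02043427] [0.65861338 0.02052634 0.19465485] [-0.02  0.25  1.06 -0.    1.83  0.95]
[0.0558,-0.0003,0.0006,-0.0005,0.0009,0.0005],
[0.1058,-0.0003,0.0006,-0.0005,0.0009,0.0005],
[0.1283,-0.0003,0.0005,-0.0005,0.0009,0.0005],
[0.1283,-0.0014,0.0149,-0.0324,0.0009,0.0005],
[0.1283,0.0008,0.0212,0.0313,0.0009,0.0004],
[0.1284,0.0024,0.0276,0.0950,0.0009,0.0004],
[0.1284,0.0034,0.0342,0.1586,0.0010,0.0004],
[0.1284,0.0037,0.0408,0.2223,0.0010,0.0003],
```

View pics/s23.png

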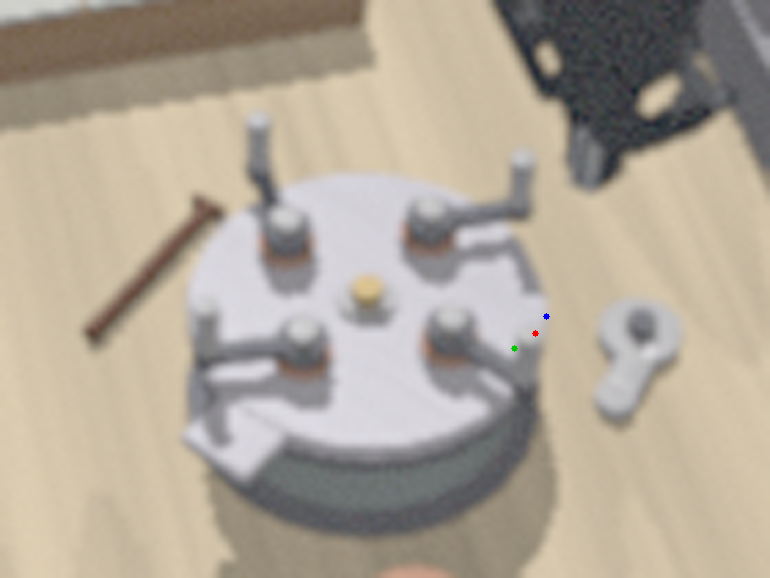

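apply_moves(motion=[[[0.056, 0, 0.0006, 0, 0, 0], [0.106, 0, 0.0006, 0, 0, 0], [0.128, 0, 0.0006, 0, 0, 0], [0.128, -0.001, 0.0149, 0, 0, 0], [0.128, 0.0008, 0.0212, 0.031, 0, 0], [0.128, 0.0024, 0.0276, 0.095, 0, 0], [0.128, 0.0034, 0.0342, 0.159, 0, 0], [0.128, 0.0037, 0.0408, 0.222, 0, 0], [0.128, 0.0037, 0.0408, 0.222, 0, 0]]])

```text
time: 31.38
tool_pos: [0.6339, -0.001, 0.0942]
tool_rot: [2.899, 1.569, 0.01]
ft_force: [2.4, 2.2, 0.1]
opening: 0.0002
```

```bash
python3 -c "
from plan import *
nxt(4,1)"
```

```text
tcp [ 0.6339 -0.001   0.0942] q~ 1.394 off 0.0009 Fsq 2.91 F [2.4 2.2 0.1]
0.002 [-0.0000,0.0009,0.0025,0.0255,0,0] head err -0.3 radial err mm 0.8
0.004 [-0.0000,0.0016,0.0051,0.0509,0,0] head err -0.3 radial err mm 0.8
0.005 [-0.0000,0.0020,0.0063,0.0637,0,0] head err -0.3 radial err mm 0.8
```

apply_moves(motion=[[[0, 0.0019, 0.0064, 0.064, 0, 0], [0, 0.0019, 0.0064, 0.064, 0, 0]]])

```text
time: 31.62
tool_pos: [0.6295, -0.0038, 0.094]
tool_rot: [2.725, 1.569, -0.262]
ft_force: [3.2, 2.4, 2.7]
opening: 0.0
```

```bash
python3 -c "
from plan import *
turn_of(4)"
```

```text
tcp [ 0.6295 -0.0038  0.094 ] q~ 1.492 off 0.0009 Fsq 3.56 F [3.2 2.4 2.7]
```

apply_moves(motion=[[[0, 0.0019, 0.0064, 0.064, 0, 0], [0, 0.0019, 0.0064, 0.064, 0, 0]]])

```text
time: 31.88
tool_pos: [0.6246, -0.0064, 0.0934]
tool_rot: [2.292, 1.57, -0.795]
ft_force: [5.0, 0.8, 3.9]
opening: -0.0
```

```bash
python3 -c "
from plan import *
turn_of(4)"
```

```text
tcp [ 0.6246 -0.0064  0.0934] q~ 1.594 off 0.0011 Fsq 5.03 F [5.  0.8 3.9]
```

apply_moves(motion=[[[0, 0.0019, 0.0064, 0.064, 0, 0], [0, 0.0019, 0.0064, 0.064, 0, 0]]])

```text
time: 32.12
tool_pos: [0.6196, -0.0083, 0.093]
tool_rot: [2.103, 1.57, -1.085]
ft_force: [5.3, 1.3, 3.1]
opening: 0.0001
```

```bash
python3 -c "
from plan import *
turn_of(4)"
```

```text
tcp [ 0.6196 -0.0083  0.093 ] q~ 1.692 off 0.0011 Fsq 5.27 F [5.3 1.3 3.1]
```

apply_moves(motion=[[[0, 0.0019, 0.0064, 0.064, 0, 0], [0, 0.0019, 0.0064, 0.064, 0, 0]]])

```text
time: 32.38
tool_pos: [0.6148, -0.0097, 0.0929]
tool_rot: [2.555, 1.569, -0.734]
ft_force: [7.2, 1.5, 2.8]
opening: -0.0
```

```bash
python3 -c "
from plan import *
turn_of(4)"
```

```text
tcp [ 0.6148 -0.0097  0.0929] q~ 1.784 off 0.0013 Fsq 6.94 F [7.2 1.5 2.8]
```

apply_moves(motion=[[[0, 0.0011, 0.0038, 0.036, 0, 0], [0, 0.0011, 0.0038, 0.036, 0, 0]]])

```text
time: 32.62
tool_pos: [0.6122, -0.0102, 0.093]
tool_rot: [2.777, 1.568, -0.568]
ft_force: [9.2, -0.9, 2.2]
opening: -0.0
```

```bash
python3 -c "
from plan import *
turn_of(4)"
```

```text
tcp [ 0.6122 -0.0102  0.093 ] q~ 1.834 off 0.0013 Fsq 9.22 F [ 9.2 -0.9  2.2]
```

apply_moves(motion=[[[0, 0.0008, 0.0027, 0.022, 0, 0], [0, 0.0008, 0.0027, 0.022, 0, 0]]])

```text
time: 32.88
tool_pos: [0.6103, -0.0105, 0.093]
tool_rot: [2.883, 1.567, -0.496]
ft_force: [9.8, -0.5, 1.4]
opening: 0.0002
```

```bash
python3 -c "
from plan import *
turn_of(4);grab_frame('top');turn_of(4)"
```

```text
tcp [ 0.6103 -0.0105  0.093 ] q~ 1.87 off 0.0013 Fsq 9.65 F [ 9.8 -0.5  1.4]
tcp [ 0.6103 -0.0105  0.093 ] q~ 1.87 off 0.0013 Fsq 9.19 F [9.4 0.1 2.3]
```

apply_moves(motion=[[[0, 0.0008, 0.0025, 0.022, 0, 0], [0, 0.0008, 0.0025, 0.022, 0, 0]]])

```text
time: 33.17
tool_pos: [0.6085, -0.0108, 0.093]
tool_rot: [2.966, 1.567, -0.448]
ft_force: [11.2, -0.7, 2.0]
opening: -0.0002
```

```bash
python3 -c "
from plan import *
turn_of(4);mlook('s24',4);turn_of(4)"
```

```text
tcp [ 0.6085 -0.0108  0.093 ] q~ 1.904 off 0.0013 Fsq 11.03 F [11.2 -0.7  2. ]
tcp [ 0.6084 -0.0108  0.093 ] q~ 1.904 off 0.0013 Fsq 10.23 F [10.6  0.1  1.6]
```

View pics/s24.png

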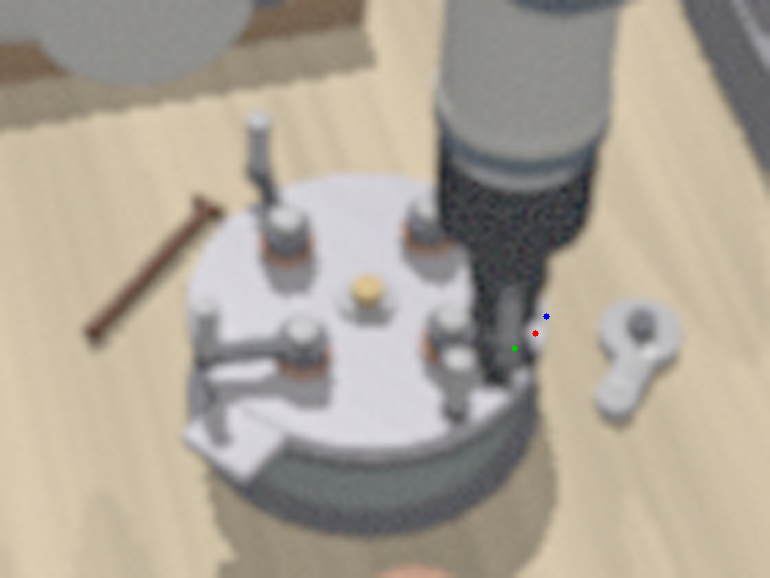

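apply_moves(motion=[[[0, 0.0005, 0.0016, 0.014, 0, 0], [0, 0.0005, 0.0016, 0.014, 0, 0]]])

```text
time: 33.48
tool_pos: [0.6074, -0.0109, 0.0931]
tool_rot: [3.008, 1.566, -0.427]
ft_force: [10.9, -0.6, 1.7]
opening: -0.0002
```

```bash
python3 -c "
from plan import *
turn_of(4);grab_frame('top');turn_of(4)"
```

```text
tcp [ 0.6074 -0.0109  0.0931] q~ 1.924 off 0.0014 Fsq 10.71 F [10.9 -0.6  1.7]
tcp [ 0.6074 -0.0109  0.0931] q~ 1.924 off 0.0014 Fsq 11.04 F [11.3 -0.5  1.8]
```

Lever 4 is firm at about 11 N. I retreat clear of everything and take a final look.

apply_moves(motion=[[[-0.003, 0, -0.025, 0, 0, 0], [-0.07, 0, -0.025, 0, 0, 0], [-0.14, 0, -0.025, 0, 0, 0], [-0.2, 0, -0.025, 0, 0, 0], [-0.2, 0, -0.1, 0, 0, 0], [-0.2, 0, -0.15, 0, 0, 0], [-0.2, 0, -0.15, 0, 0, 0], [-0.2, 0, -0.15, 0, 0, 0]]])

```text
time: 34.52
tool_pos: [0.7189, -0.0454, 0.2501]
tool_rot: [0.4, 1.565, -3.037]
ft_force: [0.7, -0.6, 0.5]
opening: 0.0002
```

```bash
python3 -c "
from plan import *
mlook('s25');s=state();print(s['time'],s['tool_pos'],s['ft_force'],np.abs(s['qd']).max())
im=grab_frame('side');cv2.imwrite('pics/end.png',im[:,:,::-1])
a=cv2.imread('pics/side0.png').astype(int);d=np.abs(a-im[:,:,::-1]).max(2)
for n,(x,y) in dict(tin_b=(280,224),cam=(321,175),pin=(232,158),spanner=(290,345),grip=(190,97),tin_a=(243,91)).items(): print(n,d[y-6:y+7,x-6:x+7].mean().round(1))
"
```

```text
34.575 [ 0.71878114 -0.04513493  0.25156458] [-0.85310322 -0.40365552  0.5160004 ] 0.03593613086855424
tin_b 8.8
cam 7.9
pin 8.3
spanner 54.6
grip 48.4
tin_a 37.7
```

View pics/s25.png

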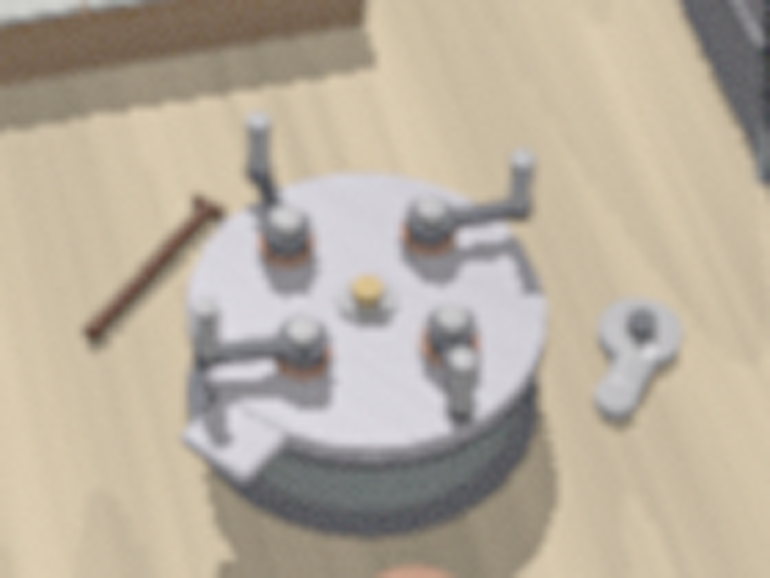

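View pics/end.png

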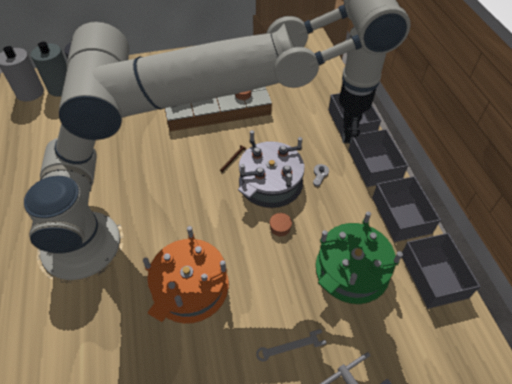

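The levers rest at their tightened angles and the bystanders are unmoved. The spanner differs only by the arm's shadow, and the shelf items are hidden behind the arm. The arm is clear, so I hand in.

```bash
python3 -c "
from cell import *
print(sign_off())"
```

```text
the job is handed in; nothing more can be done
None
```

I tightened the four bolts on the grey pot in two crisscross passes, 1, 3, 2, 4 each time, and handed the job in at about 34.6 s of the 72 s. No verdict came back.

- **First pass:** by the camera, each lever ended at about 1.0 to 1.07 rad, inside the 0.75 to 1.3 band.
- **Second pass:** I turned each lever in 1 to 5 mm steps until the force climbed from about 5 N to the final values below. No reading went over 12 N square to the lever.

| Bolt | Final force, square to the lever |
|---|---|
| 1 | about 11 N |
| 3 | about 11.4 N |
| 2 | about 11.8 N |
| 4 | about 11 N |

- **Crush:** I worked this out from the force as about 1 mm for each washer. It could not be seen in the pictures.
- **Last look:** all four levers were at rest at their new angles and the arm was clear, with under 1 N on the sensor. tin_b, the cam and the pin had not moved. The spanner was in the arm's shadow but in the same place. The tiller grip and tin_a were partly hidden by the arm, which never went near them.

**What disagreed:**
- **Fingertip height:** the shut fingertips sat about 21 mm higher than reported. My first sweep at lever 1 passed over the handle without turning it, and I then worked lower.
- **Force against travel:** after bottoming, the force rose only about 0.6 to 1 N per mm of reported travel, where about 1.8 was expected. I put this down to the fingers flexing and went by force rather than travel.

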